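Drive the loose fixing screw of the bell push home

TASK

The fixing screw of the door bell push has worked loose and stands up from the black plate. Take the screwdriver from its wooden stand, turn the screw clockwise until it is fully home, keeping the bit pressed down in it until it stops turning, and put the screwdriver back upright in the stand. Turn the screw only with the screwdriver, do not press the bell button, and leave the tin, jar, clothes peg and shoe tree alone.

Things in the scene. Friction and masses are not known exactly. Their poses are not given: they have to be found in the camera images.
- bell: Door bell push, fixed to the bench, facing any way: wooden board 180 x 84 x 28 mm (long along its x) under a matte black plate 150 x 62 mm whose top face is 48 mm above the origin (centre of the board's underside, z up). A round button 28 mm across in the middle stands 6 mm above the plate. The loose screw is at +x, 48 mm from the middle; at the -x end are six low grey sounder ribs (1 mm).
- screw: The loose steel screw (the only one). Round flat head 22 mm across, 6 mm high, with a cross recess: two upright-walled slots at right angles, each 4.2 mm wide, 4 mm deep, right across the head. Origin on the axis at the head's underside, z up: 2.2 to 3.6 mm above the plate at the start, on the plate when home. This entry does NOT turn with the screw: find how the cross stands by touch or sight.
- screw_top (a point): Centre of the loose screw head's top face, 54 mm above bell's origin when home; does not turn with the screw. Right-hand thread: clockwise from above drives it in, 1 mm per radian; it needs 2.2 to 3.6 rad, then meets a hard stop. Turning takes about 0.06 N m; it stays where it is left and does not sink from pushing alone (up to 25 N).
- bell_button (a joint): The bell's press button: 0 at rest, grows to 0.005 m when pressed down (1.5 to 4.5 N).
- stand: Screwdriver stand, fixed to the bench: a plain wooden block 76 x 76 x 82 mm high with an upright round hole 19 mm across, right through it. Origin at the centre of its underside, z up.
- driver: Screwdriver, 135 mm, 0.12 to 0.21 kg, standing bit down in the stand. Origin at the bit's tip, z up the axis. Cross bit: two flat-ended blades along its x and y, 11 mm wide, 2.4 mm thick, 12 mm long; shank 10 mm thick to z = 70 mm; collar 30 mm across, z = 70 to 75; square handle 26 x 26 mm (flats face its x and y), z = 75 to 134. In the stand the collar rests on the block.
- driver_grip (a point): Middle of the screwdriver's handle, on its axis, 104 mm above the tip.
- tin: Bystander: closed round steel tin, 75 mm across, 58 mm high. Origin at the centre of its underside.
- jar: Bystander: closed clear glass jar, 70 mm across, 102 mm high. Origin at the centre of its underside.
- clothes_peg: Bystander: teal plastic clothes peg lying on the bench, 75 x 16 x 11 mm. Origin at the centre of its underside.
- shoe_tree: Bystander: wooden shoe tree lying on the bench, 272 mm long, 70 mm wide, 50 mm high, long along its x. Origin at the middle of its underside.
Things that resemble listed ones, but are neither listed nor needed, are in the scene too. There is more than one size of the driver; the one meant has the size given above.

How it is judged:
By the outcome, as a careful person would: the job done as asked, in the order asked, and still so for the second after the job is handed in, with the robot touching nothing.
It also fails if it takes over 69 s, if anything falls off the work surface, if the arm or the gripper's body presses on something with over 40 N, if the wrist force passes 120 N, or if a joint passes its speed limit or range.

ROBOT

A 6-joint arm with a two-finger parallel gripper is mounted at the origin on the work surface. World frame = base frame: x ahead of the robot, y to its left, z up, the work surface at z = 0. Lengths are in m, angles in rad, forces in N, time in s.
With the tool pointing down it reaches from about 0.25 to 0.775 m from the base axis. Payload 8.9 kg.
Tool frame: the origin (TCP) lies midway between the tips of the shut fingers; the grasp point (between the pads) lies 19 mm behind it; z points along the fingers, y is the line along which they close (so a half turn about z gives the same grasp; the last joint's range is limited). The gripper opens to 85 mm and grips with 20 to 120 N. Pads are 22 mm wide; open, the fingers measure 114 mm over their backs; the gripper's body (76 mm by 85 mm) begins 54 mm behind the grasp point. The pads swing forward as they close: fully open they stand 13 mm farther back than shut.
Start: joints at [1.027, 0.291, -0.153, 1.127, 0, 1.431], TCP at [0.207, 0.483, 0.231] pointing down, gripper open.
Joint ranges: [-2.52, 2.52], [-0.91, 1.74], [-1.3, 1.37], [-1.96, 2.02], [-1.52, 1.47], [-3.14, 3.14]. Speed limits (rad/s): [2.22, 2.22, 2.79, 3.14, 3.14, 3.14].

INTERFACE

Orientations are given as a rotation vector (axis times angle).
In Python, from plant import arm, get_image, order gives the robot as it stands. The module is installed in compiled form; this text tells all that it offers.
- The arm moves only by the tool servo_tool, never from a script. Its argument "deltas" is a list of rows, each an object of numbers: "x", "y", "z": the shift along the tool's x, y, z each as a share of 0.02 m, from -1 to 1; "rx", "ry", "rz": the turn, a rotation vector about the tool's x, y, z each as a share of 0.1 rad, from -1 to 1; "claw": the opening, from 0 (shut) to 1 (fully open). In form: [{"x": .., "y": .., "z": .., "rx": .., "ry": .., "rz": .., "claw": ..}, ...]. A call has 1 to 12 rows; each row shifts and turns the commanded pose from where the row before left it, along the tool's axes as they then stand; what a row does not reach is not made up. A row lasts 1/8 s, in which the tool goes at most 62.5 mm and 10.7 degrees, less where a joint would pass 70% of its speed; a pose out of reach is approached as far as the arm can. A call with a number of a shift or a turn outside -1 to 1 is refused whole. A call with a gripper value outside its range is refused whole. The fingers move at their own pace and stop on an object; the grip force is fixed at half the most. Time passes only in rows, so rows that do not move let the fingers close. It gives the time, the measured TCP pose, the force, the opening and the grip force at its end, in the units of the state.
- arm.sense(): the state, without advancing time (a new reading comes with each control period).
- get_image(name): name is "side" or "top" or "wrist"; returns a dict with "image" (480x640x3 uint8, blue, green, red), "camera_matrix" (3x3 intrinsics, pixels), "R" (3x3) and "t" (3): a world point X has camera coordinates R X + t. Camera axes: x right, y down, z forward; pixel columns grow to the right and rows downward; lengths in m; the calibration is good to about 2 mm. The wrist camera is an equidistant fisheye: a pixel r from the principal point sees the ray r / f radians off the axis. A picture is of the moment at which its call begins. There is no depth.
- order.hand_in(): hands the job in; it is judged then, once.
The state is a dict: "clock": time; "joints": joint angles; "joint_vel": joint speeds; "effort": joint torques, N m; "position": TCP position; "tool_rot": TCP orientation; "contact_force": force on the tool from outside, world axes, zero at the start; "wrist_torque": the same for the moment, N m; "grip_width": opening from 0.0 (shut) to 1.0 (fully open); "gripper_force": force on a finger pad.
Only numpy, scipy, OpenCV 4.12 (cv2) and the standard library are available. Lean on these libraries where they do the work, as an engineer would, in place of code of your own. Each camera call takes 0.05 s, during which the arm holds its last target. There are 200 camera calls.

## Working session

There is one attempt and no reset: what is moved stays moved. The work goes in short steps, Python scripts to look and compute and a tool call to move; the robot and the scene stay as the last step left them, time stands still between calls to the robot, and variables do not carry over. Pictures are saved under pics/ and viewed, at most 10 in all, crops included, and the job is handed in when it is done.

Besides the shell and the picture viewer there is one more tool, called as a command line: name --argument value ..., lists and objects as JSON in quotes. servo_tool: Moves the arm, as the interface text tells. Shift numbers are shares of 0.02 m and turn numbers shares of 0.1 rad, none past 1 either way. Its arguments: {"type":"object","properties":{"deltas":{"type":"array","items":{"type":"object","properties":{"x":{"type":"number","minimum":-1,"maximum":1},"y":{"type":"number","minimum":-1,"maximum":1},"z":{"type":"number","minimum":-1,"maximum":1},"rx":{"type":"number","minimum":-1,"maximum":1},"ry":{"type":"number","minimum":-1,"maximum":1},"rz":{"type":"number","minimum":-1,"maximum":1},"claw":{"type":"number"}}}}},"required":["deltas"]}

```bash
mkdir -p pics; cat > h.py <<'E'
import numpy as np, cv2
from plant import arm,get_image,order
from scipy.spatial.transform import Rotation as Ro
def ray(c,u,v):
    K=c["camera_matrix"];R=np.array(c["R"]);t=np.array(c["t"])
    d=np.linalg.inv(K)@np.array([u,v,1.]);return -R.T@t,R.T@d
def onz(c,u,v,z):
    o,d=ray(c,u,v);return o+d*(z-o[2])/d[2]
def proj(c,X):
    p=np.array(c["camera_matrix"])@(np.array(c["R"])@np.array(X)+c["t"]);return p[:2]/p[2]
def wproj(c,X):
    p=np.array(c["R"])@np.array(X)+c["t"];K=np.array(c["camera_matrix"]);th=np.arctan2(np.hypot(p[0],p[1]),p[2]);n=p[:2]/np.hypot(p[0],p[1])
    return np.array([K[0,0]*th*n[0]+K[0,2],K[1,1]*th*n[1]+K[1,2]])
def wonz(c,u,v,z):
    K=np.array(c["camera_matrix"]);a=(u-K[0,2])/K[0,0];b=(v-K[1,2])/K[1,1];th=np.hypot(a,b)+1e-12
    d=np.array([np.sin(th)*a/th,np.sin(th)*b/th,np.cos(th)]);R=np.array(c["R"]);o=-R.T@c["t"];d=R.T@d
    return o+d*(z-o[2])/d[2]
E
python3 - <<'E'
from h import *
for n in("top","side","wrist"):
    c=get_image(n);cv2.imwrite(f"pics/{n}0.png",c["image"]);print(n,np.round(c["camera_matrix"],1).tolist(),np.round(-np.array(c["R"]).T@c["t"],3))
s=arm.sense();print({k:np.round(v,3).tolist() for k,v in s.items()})
E
```

```text
top [[596.3, 0.0, 321.2], [0.0, 596.3, 232.3], [0.0, 0.0, 1.0]] [0.4   0.041 1.174]
side [[612.9, 0.0, 317.6], [0.0, 612.9, 241.0], [0.0, 0.0, 1.0]] [ 0.332 -1.     0.822]
wrist [[371.6, 0.0, 318.9], [0.0, 371.6, 237.8], [0.0, 0.0, 1.0]] [0.132 0.514 0.373]
{'clock': 0.15, 'joints': [1.027, 0.291, -0.154, 1.127, -0.0, 1.431], 'joint_vel': [0.0, -0.001, 0.003, -0.002, -0.002, 0.001], 'effort': [0.001, -53.737, 33.152, 0.011, -0.0, 0.0], 'position': [0.207, 0.482, 0.231], 'tool_rot': [-0.631, -3.077, 0.001], 'contact_force': [-0.294, 0.52, -0.129], 'wrist_torque': [0.014, 0.007, 0.045], 'gripper_force': 0.0, 'grip_width': 1.001}
```

View pics/top0.png

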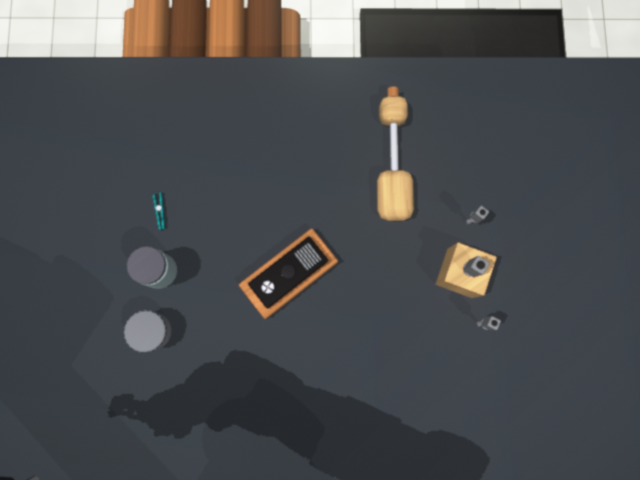

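View pics/side0.png

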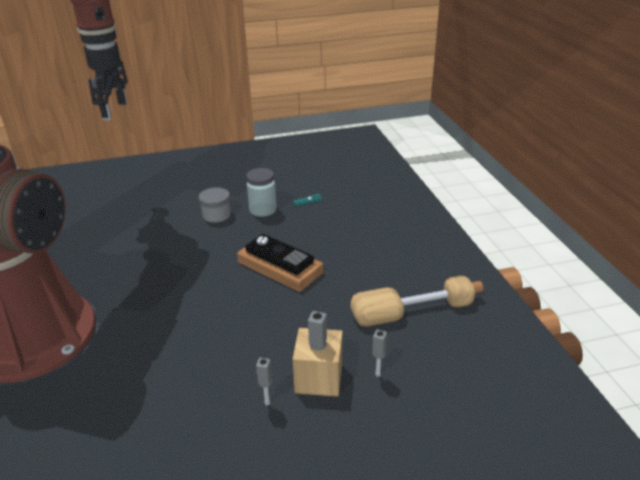

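Top view: the drivers are candidates at (480,265) in the stand, (480,213) free-standing and small, and (491,323) free-standing and small. By the description it's the one in the stand. The bell is centred near (290,273), with the screw at (267,287).

```bash
python3 - <<'E'
from h import *
c=get_image("top");im=c["image"]
a=cv2.resize(im[190:345,420:520],None,fx=3.8,fy=3.8,interpolation=cv2.INTER_CUBIC)
b=cv2.resize(im[220:325,235:345],None,fx=3.6,fy=3.6,interpolation=cv2.INTER_CUBIC)
H=max(a.shape[0],b.shape[0]);o=np.zeros((H,a.shape[1]+b.shape[1],3),np.uint8);o[:a.shape[0],:a.shape[1]]=a;o[:b.shape[0],a.shape[1]:]=b
cv2.imwrite("pics/crop1.png",o);print(o.shape,np.round(proj(c,[.207,.483,.231])))
# bell: orange board
hsv=cv2.cvtColor(im,cv2.COLOR_BGR2HSV)
m=cv2.inRange(hsv,(5,110,60),(22,255,255));m[:, :230]=0;m[:,350:]=0;m[:200]=0
k,_=cv2.findContours(m,cv2.RETR_EXTERNAL,cv2.CHAIN_APPROX_NONE);k=max(k,key=cv2.contourArea);r=cv2.minAreaRect(k);print("board",r)
P=np.array([onz(c,*p,.028)for p in cv2.boxPoints(r)]);print(P.round(4),np.linalg.norm(np.diff(P,axis=0),axis=1))
# screw: bright
m=((im.min(2)>110)*255).astype(np.uint8)
n,l,st,ce=cv2.connectedComponentsWithStats(m)
for i in range(1,n):
  if 235<ce[i][0]<345 and 220<ce[i][1]<325: print(st[i],ce[i],onz(c,*ce[i],.057))
print("drv",onz(c,480,265,.146),onz(c,467,269,.082))
E
```

```text
(589, 776, 3) [ 10. 467.]
board ((287.9617919921875, 272.893798828125), (44.487388610839844, 94.23519134521484), 51.76617431640625)
[[ 0.4922  0.1725  0.028 ]
 [ 0.6047  0.0298  0.028 ]
 [ 0.5357 -0.0229  0.028 ]
 [ 0.4254  0.1195  0.028 ]] [0.18171992 0.08689761 0.18015975]
[308 244  12  15  21] [313.28571429 250.85714286] [0.55230489 0.02655916 0.057     ]
[305 246  13  16  24] [311.08333333 253.04166667] [0.54817251 0.03075524 0.057     ]
[303 248  12  15  24] [308.5        254.95833333] [0.5445609  0.03566071 0.057     ]
[298 251  12  16  23] [303.69565217 258.95652174] [0.53703356 0.04477165 0.057     ]
[300 250  13  15  22] [306.09090909 256.90909091] [0.54088668 0.04023164 0.057     ]
[296 254  12  15  23] [301.26086957 260.91304348] [0.53335851 0.04937907 0.057     ]
[261 281  13  13 121] [267.21487603 286.78512397] [0.4852377  0.11319546 0.057     ]
drv [ 0.51311113 -0.26302041  0.146     ] [ 0.51292246 -0.25729756  0.082     ]
```

View pics/crop1.png

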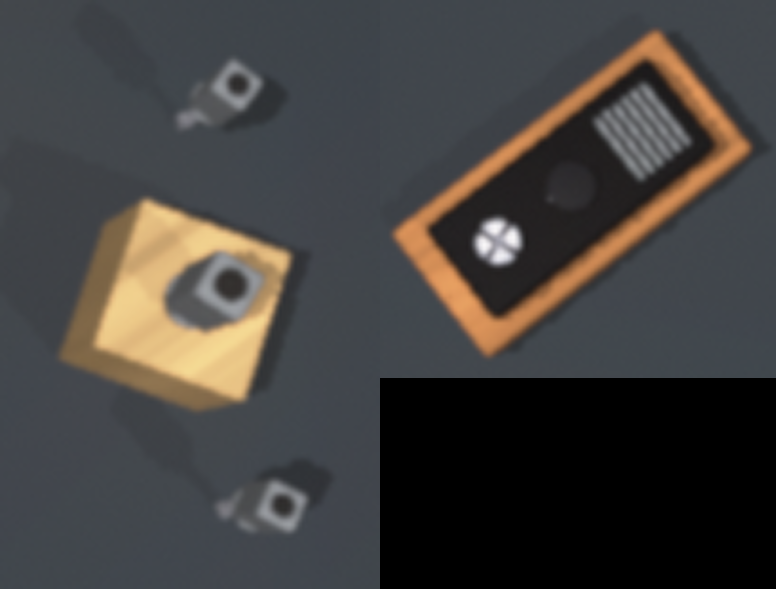

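The crop shows the right driver: full-size square handle, in the stand, centre at crop (231,285). The two others are thin and stand on the bench. The screw's cross is visible, and the six ribs are at the far end. Next I'll work out the tool axes for the approach.

```bash
python3 - <<'E'
from h import *
s=arm.sense();R=Ro.from_rotvec(s["tool_rot"]).as_matrix();print(R.round(3))
c=get_image("wrist");C=-np.array(c["R"]).T@c["t"];print("cam in tool",R.T@(C-s["position"]),(R.T@np.array(c["R"]).T).round(3))
p=np.array(s["position"])
for T in([.513,-.262,.231],[.485,.113,.231]): print((R.T@(np.array(T)-p)/.02).round(2))
print("tool y yaw",np.degrees(np.arctan2(R[1,1],R[0,1])))
c=get_image("top");im=c["image"];hsv=cv2.cvtColor(im,cv2.COLOR_BGR2HSV)
m=cv2.inRange(hsv,(15,60,150),(35,255,255));m[:,:430]=0;m[:230]=0
k,_=cv2.findContours(m,cv2.RETR_EXTERNAL,cv2.CHAIN_APPROX_NONE);k=max(k,key=cv2.contourArea);r=cv2.minAreaRect(k);B=cv2.boxPoints(r);print(B)
P=np.array([onz(c,*b,.082) for b in B]);print(P.round(4),P.mean(0),np.linalg.norm(np.diff(P,axis=0),axis=1))
E
```

```text
[[-0.919  0.394 -0.   ]
 [ 0.394  0.919 -0.001]
 [ 0.    -0.001 -1.   ]]
cam in tool [ 8.14282323e-02  1.36829202e-05 -1.42674349e-01] [[ 0.    -0.949 -0.315]
 [ 1.     0.001 -0.001]
 [ 0.001 -0.315  0.949]]
[-2.874e+01 -2.818e+01  2.000e-02]
[-20.07 -11.49   0.  ]
tool y yaw 66.80657234024127
[[442.8553  281.69934]
 [456.8241  241.78844]
 [497.26953 255.94434]
 [483.30072 295.85522]]
[[ 0.4898 -0.2113  0.082 ]
 [ 0.564  -0.2408  0.082 ]
 [ 0.5368 -0.3152  0.082 ]
 [ 0.4632 -0.2849  0.082 ]] [ 0.51344071 -0.26306591  0.082     ] [0.07981678 0.07918031 0.07966805]
```

servo_tool --deltas '[{"x": -0.99,"y": -0.97,"claw": 0.7},{"x": -0.99,"y": -0.97,"claw": 0.7},{"x": -0.99,"y": -0.97,"claw": 0.7},{"x": -0.99,"y": -0.97,"claw": 0.7},{"x": -0.99,"y": -0.97,"claw": 0.7},{"x": -0.99,"y": -0.97,"claw": 0.7},{"x": -0.99,"y": -0.97,"claw": 0.7},{"x": -0.99,"y": -0.97,"claw": 0.7},{"x": -0.99,"y": -0.97,"claw": 0.7},{"x": -0.99,"y": -0.97,"claw": 0.7},{"x": -0.99,"y": -0.97,"claw": 0.7},{"x": -0.99,"y": -0.97,"claw": 0.7}]'

```text
$.deltas[0]: bad value
```

servo_tool --deltas '[{"x": -0.99,"y": -0.97,"claw": 0.7},{"x": -0.99,"y": -0.97,"claw": 0.7},{"x": -0.99,"y": -0.97,"claw": 0.7},{"x": -0.99,"y": -0.97,"claw": 0.7},{"x": -0.99,"y": -0.97,"claw": 0.7},{"x": -0.99,"y": -0.97,"claw": 0.7},{"x": -0.99,"y": -0.97,"claw": 0.7},{"x": -0.99,"y": -0.97,"claw": 0.7},{"x": -0.99,"y": -0.97,"claw": 0.7},{"x": -0.99,"y": -0.97,"claw": 0.7},{"x": -0.99,"y": -0.97,"claw": 0.7},{"x": -0.99,"y": -0.97,"claw": 0.7}]'

```text
$.deltas[0]: bad value
```

servo_tool --deltas '[{"x": -0.99,"y": -0.97,"claw": 0.7},{"x": -0.99,"y": -0.97,"claw": 0.7},{"x": -0.99,"y": -0.97,"claw": 0.7},{"x": -0.99,"y": -0.97,"claw": 0.7},{"x": -0.75,"y": -0.97,"rz": -0.4,"claw": 0.7},{"claw": 0.7}]'

```text
$.deltas[0]: bad value
```

```bash
python3 - <<'E'
from h import *
s=arm.sense();R=Ro.from_rotvec(s["tool_rot"]).as_matrix();print(s["clock"],np.round(s["joints"],3),np.round(s["position"],4),np.degrees(np.arctan2(R[1,1],R[0,1])))
print((R.T@(np.array([.513,-.263,.1])-s["position"])/.02).round(2))
c=get_image("wrist");im=c["image"]
for n,X in(("drvtop",[.513,-.263,.146]),("standtop",[.513,-.263,.082])): print(n,wproj(c,X))
cv2.imwrite("pics/w1.png",im)
E
```

```text
0.3 [ 1.027  0.291 -0.154  1.127 -0.     1.432] [0.2067 0.4824 0.2311] 66.80415532358766
[-28.76 -28.22   6.57]
drvtop [ 32.10982109 517.55836943]
standtop [ 44.80043879 495.42440832]
```

View pics/w1.png

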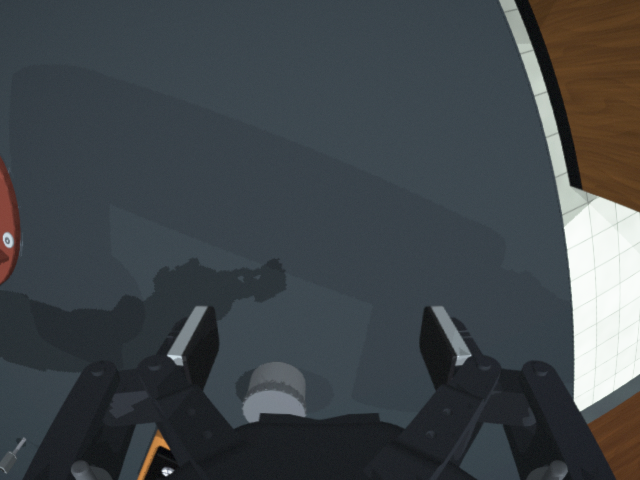

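The move was refused because the rows lacked fields, so nothing moved. The picture still shows the start pose, with the fingers at (195,335) and (445,335) and the tin at (275,390). I'll send full rows.

servo_tool --deltas '[{"x": -0.99,"y": -0.97,"z": 0,"rx": 0,"ry": 0,"rz": 0,"claw": 0.7},{"x": -0.99,"y": -0.97,"z": 0,"rx": 0,"ry": 0,"rz": 0,"claw": 0.7},{"x": -0.99,"y": -0.97,"z": 0,"rx": 0,"ry": 0,"rz": 0,"claw": 0.7},{"x": -0.99,"y": -0.97,"z": 0,"rx": 0,"ry": 0,"rz": 0,"claw": 0.7},{"x": -0.99,"y": -0.97,"z": 0,"rx": 0,"ry": 0,"rz": 0,"claw": 0.7},{"x": -0.99,"y": -0.97,"z": 0,"rx": 0,"ry": 0,"rz": 0,"claw": 0.7},{"x": -0.99,"y": -0.97,"z": 0,"rx": 0,"ry": 0,"rz": 0,"claw": 0.7},{"x": -0.99,"y": -0.97,"z": 0,"rx": 0,"ry": 0,"rz": 0,"claw": 0.7},{"x": -0.99,"y": -0.97,"z": 0,"rx": 0,"ry": 0,"rz": 0,"claw": 0.7},{"x": -0.99,"y": -0.97,"z": 0,"rx": 0,"ry": 0,"rz": 0,"claw": 0.7},{"x": -0.99,"y": -0.97,"z": 0,"rx": 0,"ry": 0,"rz": 0,"claw": 0.7},{"x": -0.99,"y": -0.97,"z": 0,"rx": 0,"ry": 0,"rz": 0,"claw": 0.7}]'

```text
clock: 1.85
position: [0.3338, 0.1742, 0.2314]
tool_rot: [0.631, 3.077, 0.0]
contact_force: [0.0, 0.6, 0.5]
grip_width: 0.697
gripper_force: 0.0
```

servo_tool --deltas '[{"x": -0.99,"y": -0.97,"z": 0,"rx": 0,"ry": 0,"rz": 0,"claw": 0.7},{"x": -0.99,"y": -0.97,"z": 0,"rx": 0,"ry": 0,"rz": 0,"claw": 0.7},{"x": -0.99,"y": -0.97,"z": 0,"rx": 0,"ry": 0,"rz": 0,"claw": 0.7},{"x": -0.99,"y": -0.97,"z": 0,"rx": 0,"ry": 0,"rz": 0,"claw": 0.7},{"x": -0.99,"y": -0.97,"z": 0,"rx": 0,"ry": 0,"rz": 0,"claw": 0.7},{"x": -0.99,"y": -0.97,"z": 0,"rx": 0,"ry": 0,"rz": 0,"claw": 0.7},{"x": -0.99,"y": -0.97,"z": 0,"rx": 0,"ry": 0,"rz": 0,"claw": 0.7},{"x": -0.99,"y": -0.97,"z": 0,"rx": 0,"ry": 0,"rz": 0,"claw": 0.7},{"x": -0.99,"y": -0.97,"z": 0,"rx": 0,"ry": 0,"rz": 0,"claw": 0.7},{"x": -0.99,"y": -0.97,"z": 0,"rx": 0,"ry": 0,"rz": 0,"claw": 0.7},{"x": -0.99,"y": -0.97,"z": 0,"rx": 0,"ry": 0,"rz": 0,"claw": 0.7},{"x": -0.99,"y": -0.97,"z": 0,"rx": 0,"ry": 0,"rz": 0,"claw": 0.7}]'

```text
clock: 3.35
position: [0.4605, -0.1334, 0.2313]
tool_rot: [0.632, 3.077, 0.0]
contact_force: [1.1, 0.5, 0.6]
grip_width: 0.7
gripper_force: 0.0
```

servo_tool --deltas '[{"x": -0.99,"y": -0.97,"z": 0,"rx": 0,"ry": 0,"rz": 0,"claw": 0.7},{"x": -0.99,"y": -0.97,"z": 0,"rx": 0,"ry": 0,"rz": 0,"claw": 0.7},{"x": -0.99,"y": -0.97,"z": 0,"rx": 0,"ry": 0,"rz": 0,"claw": 0.7},{"x": -0.99,"y": -0.97,"z": 0,"rx": 0,"ry": 0,"rz": 0,"claw": 0.7},{"x": -0.99,"y": -0.97,"z": 0,"rx": 0,"ry": 0,"rz": -0.4,"claw": 0.7},{"x": 0,"y": 0,"z": 0,"rx": 0,"ry": 0,"rz": 0,"claw": 0.7}]'

```text
clock: 4.1
position: [0.5133, -0.2621, 0.2308]
tool_rot: [-0.572, -3.089, 0.0]
contact_force: [0.0, -0.6, -0.5]
grip_width: 0.697
gripper_force: 0.0
```

```bash
python3 - <<'E'
from h import *
s=arm.sense();R=Ro.from_rotvec(s["tool_rot"]).as_matrix();print(s["clock"],np.round(s["joints"],3),np.round(s["position"],4),np.degrees(np.arctan2(R[1,1],R[0,1])))
print((R.T@(np.array([.513,-.263,.1])-s["position"])/.02).round(2))
c=get_image("wrist");im=c["image"]
for n,X in(("drvtop",[.513,-.263,.146]),("standtop",[.513,-.263,.082])): print(n,wproj(c,X))
cv2.imwrite("pics/w2.png",im)
E
```

```text
4.1 [-0.599  0.389 -0.012  1.17  -0.    -0.233] [ 0.5133 -0.2621  0.2308] 69.02081540701889
[-0.   -0.05  6.54]
drvtop [317.59074543 246.46061774]
standtop [317.91205511 219.94521423]
```

View pics/w2.png

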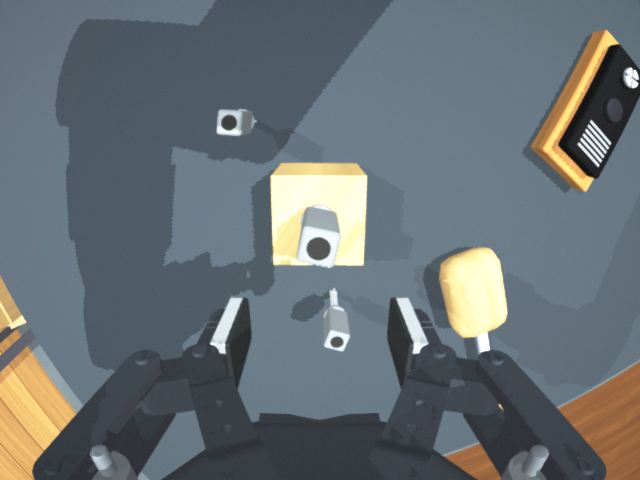

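The wrist view has the driver top at (318,248), against (317.6,246.5) predicted, so the position is confirmed. The small decoy at (337,330) is clear of the fingers. I'll descend and grip.

servo_tool --deltas '[{"x": 0,"y": 0,"z": 1,"rx": 0,"ry": 0,"rz": 0,"claw": 0.7},{"x": 0,"y": 0,"z": 1,"rx": 0,"ry": 0,"rz": 0,"claw": 0.7},{"x": 0,"y": 0,"z": 1,"rx": 0,"ry": 0,"rz": 0,"claw": 0.7},{"x": 0,"y": 0,"z": 1,"rx": 0,"ry": 0,"rz": 0,"claw": 0.7},{"x": 0,"y": 0,"z": 1,"rx": 0,"ry": 0,"rz": 0,"claw": 0.7},{"x": 0,"y": 0,"z": 1,"rx": 0,"ry": 0,"rz": 0,"claw": 0.7},{"x": 0,"y": 0,"z": 0.65,"rx": 0,"ry": 0,"rz": 0,"claw": 0.7},{"x": 0,"y": 0,"z": 0,"rx": 0,"ry": 0,"rz": 0,"claw": 0.1},{"x": 0,"y": 0,"z": 0,"rx": 0,"ry": 0,"rz": 0,"claw": 0.1},{"x": 0,"y": 0,"z": 0,"rx": 0,"ry": 0,"rz": 0,"claw": 0.1},{"x": 0,"y": 0,"z": 0,"rx": 0,"ry": 0,"rz": 0,"claw": 0.1},{"x": 0,"y": 0,"z": 0,"rx": 0,"ry": 0,"rz": 0,"claw": 0.1}]'

```text
clock: 5.65
position: [0.5135, -0.261, 0.0992]
tool_rot: [0.57, 3.088, -0.001]
contact_force: [-0.8, 1.7, 6.4]
grip_width: 0.308
gripper_force: 57.9
```

servo_tool --deltas '[{"x": 0,"y": 0,"z": -0.5,"rx": 0,"ry": 0,"rz": 0,"claw": 0.1},{"x": 0,"y": 0,"z": -1,"rx": 0,"ry": 0,"rz": 0,"claw": 0.1},{"x": 0,"y": 0,"z": -1,"rx": 0,"ry": 0,"rz": 0,"claw": 0.1},{"x": 0,"y": 0,"z": -1,"rx": 0,"ry": 0,"rz": 0,"claw": 0.1},{"x": 0,"y": 0,"z": -1,"rx": 0,"ry": 0,"rz": 0,"claw": 0.1},{"x": 0,"y": 0,"z": -0.5,"rx": 0,"ry": 0,"rz": 0,"claw": 0.1},{"x": 0,"y": 0,"z": 0,"rx": 0,"ry": 0,"rz": 0,"claw": 0.1}]'

```text
clock: 6.52
position: [0.5132, -0.2609, 0.1988]
tool_rot: [0.57, 3.089, -0.001]
contact_force: [-0.1, -0.3, -2.2]
grip_width: 0.314
gripper_force: 57.5
```

servo_tool --deltas '[{"x": 0.47,"y": 1,"z": 0,"rx": 0,"ry": 0,"rz": 0,"claw": 0.1},{"x": 0.47,"y": 1,"z": 0,"rx": 0,"ry": 0,"rz": 0,"claw": 0.1},{"x": 0.47,"y": 1,"z": 0,"rx": 0,"ry": 0,"rz": 0,"claw": 0.1},{"x": 0.47,"y": 1,"z": 0,"rx": 0,"ry": 0,"rz": 0,"claw": 0.1},{"x": 0.47,"y": 1,"z": 0,"rx": 0,"ry": 0,"rz": 0,"claw": 0.1},{"x": 0.47,"y": 1,"z": 0,"rx": 0,"ry": 0,"rz": 0,"claw": 0.1},{"x": 0.47,"y": 1,"z": 0,"rx": 0,"ry": 0,"rz": 0,"claw": 0.1},{"x": 0.47,"y": 1,"z": 0,"rx": 0,"ry": 0,"rz": 0,"claw": 0.1},{"x": 0.47,"y": 1,"z": 0,"rx": 0,"ry": 0,"rz": 0,"claw": 0.1},{"x": 0.47,"y": 1,"z": 0,"rx": 0,"ry": 0,"rz": 0,"claw": 0.1},{"x": 0.47,"y": 1,"z": 0,"rx": 0,"ry": 0,"rz": 0,"claw": 0.1},{"x": 0.47,"y": 1,"z": 0,"rx": 0,"ry": 0,"rz": 0,"claw": 0.1}]'

```text
clock: 8.02
position: [0.4929, 0.0053, 0.1984]
tool_rot: [0.569, 3.089, 0.0]
contact_force: [0.2, -0.6, -2.6]
grip_width: 0.306
gripper_force: 57.5
```

servo_tool --deltas '[{"x": 0.47,"y": 1,"z": 0,"rx": 0,"ry": 0,"rz": 0,"claw": 0.1},{"x": 0.47,"y": 1,"z": 0,"rx": 0,"ry": 0,"rz": 0,"claw": 0.1},{"x": 0.47,"y": 1,"z": 0,"rx": 0,"ry": 0,"rz": 0,"claw": 0.1},{"x": 0.47,"y": 1,"z": 0,"rx": 0,"ry": 0,"rz": 0,"claw": 0.1},{"x": 0.47,"y": 1,"z": 0,"rx": 0,"ry": 0,"rz": 0,"claw": 0.1},{"x": 0,"y": 0,"z": 1,"rx": 0,"ry": 0,"rz": -1,"claw": 0.1},{"x": 0,"y": 0,"z": 0,"rx": 0,"ry": 0,"rz": -1,"claw": 0.1},{"x": 0,"y": 0,"z": 0,"rx": 0,"ry": 0,"rz": -1,"claw": 0.1},{"x": 0,"y": 0,"z": 0,"rx": 0,"ry": 0,"rz": -1,"claw": 0.1},{"x": 0,"y": 0,"z": 0,"rx": 0,"ry": 0,"rz": -1,"claw": 0.1},{"x": 0,"y": 0,"z": 0,"rx": 0,"ry": 0,"rz": -1,"claw": 0.1},{"x": 0,"y": 0,"z": 0,"rx": 0,"ry": 0,"rz": -1,"claw": 0.1}]'

```text
clock: 9.52
position: [0.4846, 0.1147, 0.1784]
tool_rot: [-0.53, 3.096, 0.0]
contact_force: [-0.8, 0.1, -1.6]
grip_width: 0.311
gripper_force: 57.6
```

servo_tool --deltas '[{"x": 0,"y": 0,"z": 0,"rx": 0,"ry": 0,"rz": -1,"claw": 0.1},{"x": 0,"y": 0,"z": 0,"rx": 0,"ry": 0,"rz": -1,"claw": 0.1},{"x": 0,"y": 0,"z": 0,"rx": 0,"ry": 0,"rz": -1,"claw": 0.1},{"x": 0,"y": 0,"z": 0,"rx": 0,"ry": 0,"rz": -1,"claw": 0.1},{"x": 0,"y": 0,"z": 0,"rx": 0,"ry": 0,"rz": -1,"claw": 0.1},{"x": 0,"y": 0,"z": 0,"rx": 0,"ry": 0,"rz": -1,"claw": 0.1},{"x": 0,"y": 0,"z": 0,"rx": 0,"ry": 0,"rz": -1,"claw": 0.1},{"x": 0,"y": 0,"z": 0,"rx": 0,"ry": 0,"rz": -1,"claw": 0.1},{"x": 0,"y": 0,"z": 0,"rx": 0,"ry": 0,"rz": -1,"claw": 0.1},{"x": 0,"y": 0,"z": 0,"rx": 0,"ry": 0,"rz": -1,"claw": 0.1},{"x": 0,"y": 0,"z": 0,"rx": 0,"ry": 0,"rz": -1,"claw": 0.1},{"x": 0,"y": 0,"z": 0,"rx": 0,"ry": 0,"rz": 0,"claw": 0.1}]'

```text
clock: 11.02
position: [0.4846, 0.1146, 0.1784]
tool_rot: [-2.065, 2.367, -0.0]
contact_force: [-0.2, 0.0, -2.7]
grip_width: 0.305
gripper_force: 57.6
```

```bash
python3 - <<'E'
from h import *
s=arm.sense();R=Ro.from_rotvec(s["tool_rot"]).as_matrix();print(s["clock"],np.round(s["joints"],3),np.round(s["position"],4),np.degrees(np.arctan2(R[1,1],R[0,1])),R[:,2],s["grip_width"])
c=get_image("wrist");im=c["image"];p=np.array(s["position"])
print("tip pred",wproj(c,p+R@[0,0,.0872]),"screw",wproj(c,[.4852,.1132,.057]))
cv2.imwrite("pics/w3.png",im)
E
```

```text
11.025 [ 0.085  0.278 -0.317  0.976  0.    -1.35 ] [0.4846 0.1146 0.1784] 172.21379276607271 [ 1.21844854e-04  1.31942840e-05 -9.99999992e-01] 0.30469383171072195
tip pred [318.24318822 244.5984526 ] screw [317.22999403 227.60966316]
```

View pics/w3.png

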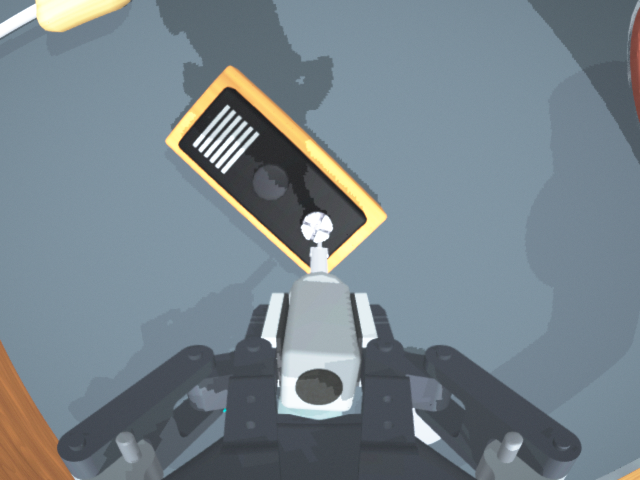

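The wrist view shows the driver held straight, the bit tip near (319,248) and the screw head at (317,226). I'll rectify the head plane to read the cross.

```bash
python3 - <<'E'
from h import *
c=get_image("wrist");im=c["image"];s=arm.sense();R=Ro.from_rotvec(s["tool_rot"]).as_matrix();p=np.array(s["position"])
# rectified head plane z=.057, tool axes x down(-?) ; px 0.1mm
N=400;g=(np.arange(N)-N/2)*1e-4
def rect(z,cx,cy):
    mx=np.zeros((N,N),np.float32);my=mx.copy()
    for i,a in enumerate(g):
        for j,b in enumerate(g):
            q=wproj(c,[cx+a,cy+b,z]);mx[i,j],my[i,j]=q
    return cv2.remap(im,mx,my,cv2.INTER_CUBIC)
m=((im.min(2)>150)*255).astype(np.uint8);m[:205]=0;m[241:]=0;m[:,:298]=0;m[:,337:]=0
m=cv2.morphologyEx(m,cv2.MORPH_CLOSE,np.ones((7,7)))
k,_=cv2.findContours(m,cv2.RETR_EXTERNAL,cv2.CHAIN_APPROX_NONE);k=max(k,key=cv2.contourArea);(u,v),ax,an=cv2.fitEllipse(k);print(u,v,ax,cv2.boundingRect(k))
C=wonz(c,u,v,.0565);print("screw",C)
r=rect(.0565,C[0],C[1]);crop=cv2.resize(im[195:270,290:345],None,fx=5.3,fy=5.3,interpolation=cv2.INTER_CUBIC)[:400]
cv2.imwrite("pics/c3.png",np.hstack([r,crop]))
E
```

```text
316.64215087890625 226.63070678710938 (28.656896591186523, 30.48377799987793) (301, 212, 32, 29)
screw [0.4856109  0.11243465 0.0565    ]Traceback (most recent call last):
  File "<stdin>", line 16, in <module>
    return _nx.concatenate(arrs, 1, dtype=dtype, casting=casting)
           ~~~~~~~~~~~~~~~^^^^^^^^^^^^^^^^^^^^^^^^^^^^^^^^^^^^^^^
ValueError: all the input array dimensions except for the concatenation axis must match exactly, but along dimension 0, the array at index 0 has size 400 and the array at index 1 has size 398
```

```bash
cat >> h.py <<'E'
def rect(c,z,cx,cy,N=400):
    g=(np.arange(N)-N/2)*1e-4
    mp=np.array([[wproj(c,[cx+a,cy+b,z]) for b in g] for a in g],np.float32)
    return cv2.remap(c["image"],mp[...,0],mp[...,1],cv2.INTER_CUBIC)
E
python3 - <<'E'
from h import *
c=get_image("wrist");im=c["image"]
r=rect(c,.0565,.4856,.1124);gr=cv2.GaussianBlur(r,(0,0),5).min(2).astype(float)
best=[]
for a in range(0,90,2):
    v=[]
    for k in range(4):
        t=np.radians(a+90*k);v.append(np.mean([gr[int(200+d*10*np.cos(t)),int(200+d*10*np.sin(t))] for d in np.arange(4,9,.5)]))
    best.append((a,np.round(v).astype(int)))
best.sort(key=lambda x:x[1].sum());print(best[:6])
crop=cv2.resize(im[195:270,290:345],(293,400),interpolation=cv2.INTER_CUBIC)
cv2.imwrite("pics/c4.png",np.hstack([r,crop]))
E
```

```text
[(58, array([220, 211, 209, 221])), (56, array([226, 203, 204, 229])), (60, array([215, 220, 215, 214])), (62, array([208, 231, 223, 207])), (54, array([232, 198, 201, 239])), (64, array([203, 240, 230, 204]))]
```

View pics/c4.png

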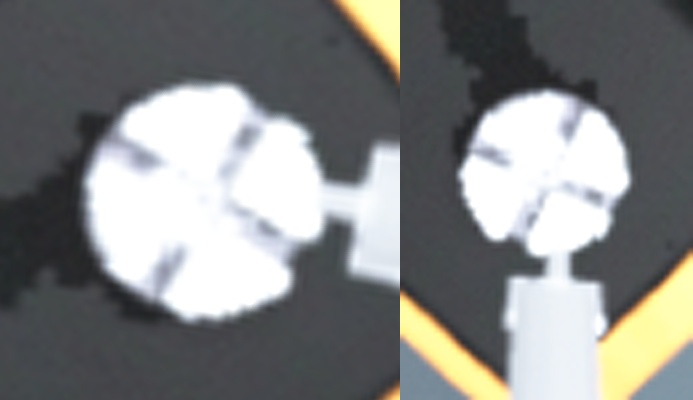

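The rectified head plane shows the cross arms at 58° mod 90 (world), with the head centred at about (0.4857, 0.1127). The blades stand at 82° mod 90, so I'll turn -1.15 rad, which gives j6 room to drive clockwise.

servo_tool --deltas '[{"x": 0,"y": 0,"z": 0,"rx": 0,"ry": 0,"rz": -1,"claw": 0.1},{"x": 0,"y": 0,"z": 0,"rx": 0,"ry": 0,"rz": -1,"claw": 0.1},{"x": 0,"y": 0,"z": 0,"rx": 0,"ry": 0,"rz": -1,"claw": 0.1},{"x": 0,"y": 0,"z": 0,"rx": 0,"ry": 0,"rz": -1,"claw": 0.1},{"x": 0,"y": 0,"z": 0,"rx": 0,"ry": 0,"rz": -1,"claw": 0.1},{"x": 0,"y": 0,"z": 0.2,"rx": 0,"ry": 0,"rz": -1,"claw": 0.1},{"x": 0,"y": 0,"z": 0.2,"rx": 0,"ry": 0,"rz": -1,"claw": 0.1},{"x": 0,"y": 0,"z": 0.2,"rx": 0,"ry": 0,"rz": -1,"claw": 0.1},{"x": 0,"y": 0,"z": 0.2,"rx": 0,"ry": 0,"rz": -1,"claw": 0.1},{"x": 0,"y": 0,"z": 0.2,"rx": 0,"ry": 0,"rz": -1,"claw": 0.1},{"x": 0,"y": 0,"z": 0,"rx": 0,"ry": 0,"rz": -1,"claw": 0.1},{"x": 0,"y": 0,"z": 0,"rx": 0,"ry": 0,"rz": -0.5,"claw": 0.1}]'

```text
clock: 12.68
position: [0.4849, 0.114, 0.1583]
tool_rot: [3.021, -0.862, -0.0]
contact_force: [0.4, -1.2, -2.5]
grip_width: 0.302
gripper_force: 57.6
```

```bash
python3 - <<'E'
from h import *
s=arm.sense();R=Ro.from_rotvec(s["tool_rot"]).as_matrix();p=np.array(s["position"]);print(s["clock"],np.round(s["joints"],3),p.round(4),np.degrees(np.arctan2(R[1,1],R[0,1])))
c=get_image("wrist");im=c["image"]
T=p+R@[0,0,.0872];print("tip pred",T,wproj(c,T),"blade ends",[wproj(c,T+R@np.array(q)).round(1).tolist() for q in([.0055,0,0],[-.0055,0,0],[0,.0055,0],[0,-.0055,0])])
print("screw",wproj(c,[.4857,.1127,.0565]))
r=rect(c,.0565,.4857,.1127)
crop=cv2.resize(im[190:265,280:355],(400,400),interpolation=cv2.INTER_CUBIC)
cv2.imwrite("pics/c5.png",np.hstack([r,crop]))
E
```

```text
12.675 [ 0.084  0.296 -0.349  0.926  0.    -2.502] [0.4849 0.114  0.1583] -121.8379649443483
tip pred [0.48488502 0.11403686 0.0710531 ] [318.52222461 243.9923422 ] blade ends [[318.5, 236.0], [318.5, 251.8], [326.9, 244.0], [310.1, 244.0]]
screw [319.53643234 235.05569846]
```

View pics/c5.png

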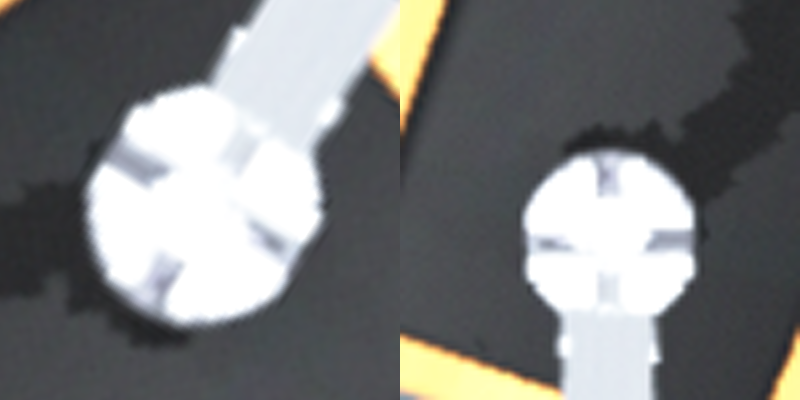

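```bash
python3 - <<'E'
from h import *
a=cv2.imread("pics/w3.png");print("w3");
for r in range(228,262): print(r,a[r,308:332,1].tolist())
b=get_image("wrist")["image"];print("now")
for r in range(224,262): print(r,b[r,306:334,1].tolist())
E
```

```text
w3
228 [255, 255, 255, 255, 255, 252, 245, 248, 254, 255, 254, 253, 252, 254, 255, 255, 255, 255, 255, 255, 255, 255, 255, 255]
229 [255, 255, 255, 255, 255, 254, 248, 237, 249, 254, 247, 213, 193, 220, 236, 238, 243, 254, 255, 255, 255, 255, 255, 255]
230 [255, 255, 255, 255, 255, 254, 247, 211, 204, 232, 238, 231, 222, 217, 212, 208, 205, 205, 225, 236, 251, 255, 255, 252]
231 [255, 255, 255, 255, 255, 252, 249, 205, 195, 234, 255, 255, 254, 245, 220, 197, 176, 163, 166, 174, 221, 230, 226, 168]
232 [255, 255, 255, 255, 255, 242, 250, 199, 211, 255, 255, 255, 255, 255, 254, 244, 223, 206, 192, 190, 217, 191, 135, 94]
233 [255, 255, 255, 255, 243, 226, 226, 188, 233, 255, 255, 255, 255, 255, 255, 255, 255, 254, 244, 232, 221, 157, 100, 82]
234 [255, 255, 255, 254, 226, 217, 218, 220, 252, 255, 255, 255, 255, 255, 255, 255, 255, 255, 255, 253, 229, 145, 88, 80]
235 [255, 255, 255, 246, 210, 167, 159, 211, 255, 255, 255, 255, 255, 255, 255, 255, 255, 255, 255, 255, 251, 156, 90, 81]
236 [255, 255, 255, 234, 219, 195, 167, 242, 255, 255, 255, 255, 255, 255, 255, 255, 255, 255, 255, 255
[... 7667 characters left out ...]
170, 77, 65, 63, 63, 62]
257 [73, 69, 69, 90, 161, 222, 234, 233, 233, 235, 233, 233, 234, 233, 233, 233, 233, 234, 234, 234, 243, 255, 191, 83, 64, 64, 62, 63]
258 [70, 71, 69, 84, 151, 217, 232, 233, 234, 235, 233, 233, 234, 235, 233, 233, 233, 235, 234, 233, 229, 170, 97, 68, 64, 63, 66, 65]
259 [70, 70, 69, 81, 151, 215, 232, 233, 234, 235, 233, 234, 234, 234, 233, 233, 233, 235, 235, 232, 225, 134, 76, 63, 65, 63, 64, 62]
260 [67, 68, 69, 81, 153, 218, 232, 233, 235, 235, 233, 232, 234, 234, 233, 232, 233, 235, 236, 232, 226, 136, 80, 63, 63, 63, 65, 64]
261 [80, 71, 67, 84, 170, 228, 232, 232, 234, 234, 233, 233, 233, 233, 233, 234, 235, 235, 236, 234, 227, 136, 79, 66, 64, 63, 63, 64]
```

```bash
python3 - <<'E'
from h import *
s=arm.sense();R=Ro.from_rotvec(s["tool_rot"]).as_matrix();p=np.array(s["position"]);c=get_image("wrist")
f=lambda x,y,z:wproj(c,p+R@[x,y,z])
for dx in(0,-.0015,-.003):
  for L in (.0872,.084,.080): print(dx,L,"side bottom",f(dx+.0012,0,L)[1].round(1),"side top",f(dx+.0012,0,L-.012)[1].round(1),"front bottom",f(dx+.0055,0,L)[1].round(1),"width",(f(dx,.0055,L)-f(dx,-.0055,L))[0].round(1))
  
# handle top check: handle end face dark circle z=134 -> L-.134
im=c["image"]
print("handle top centre pred",[f(dx,0,.0872-.134).round(1).tolist() for dx in(0,.002,-.002)])
m=(im.max(2)<60).astype(np.uint8);m[:360]=0;m[412:]=0;m[:,:285]=0;m[:,355:]=0
n,l,st,ce=cv2.connectedComponentsWithStats(m);print([(st[i].tolist(),ce[i].round(1).tolist()) for i in range(1,n) if st[i][4]>100])
E
```

```text
0 0.0872 side bottom 242.2 side top 248.6 front bottom 236.0 width 16.8
0 0.084 side bottom 243.8 side top 250.3 front bottom 237.5 width 17.0
0 0.08 side bottom 245.9 side top 252.7 front bottom 239.6 width 17.2
-0.0015 0.0872 side bottom 244.4 side top 250.8 front bottom 238.2 width 16.7
-0.0015 0.084 side bottom 246.0 side top 252.6 front bottom 239.8 width 16.9
-0.0015 0.08 side bottom 248.2 side top 255.0 front bottom 241.8 width 17.2
-0.003 0.0872 side bottom 246.5 side top 253.0 front bottom 240.3 width 16.7
-0.003 0.084 side bottom 248.2 side top 254.9 front bottom 241.9 width 16.9
-0.003 0.08 side bottom 250.4 side top 257.3 front bottom 244.0 width 17.2
handle top centre pred [[318.5, 379.2], [318.5, 374.6], [318.5, 383.6]]
[]
```

```bash
cat >> h.py <<'E'
from scipy.optimize import least_squares
def head(c,z,rowmax,thr=165):
    im=c["image"];m=((im.min(2)>thr)*255).astype(np.uint8)
    m[:205]=0;m[rowmax+8:]=0;m[:,:290]=0;m[:,350:]=0
    m=cv2.morphologyEx(m,cv2.MORPH_CLOSE,np.ones((9,9)))
    k,_=cv2.findContours(m,cv2.RETR_EXTERNAL,cv2.CHAIN_APPROX_NONE);k=max(k,key=cv2.contourArea)[:,0]
    k=k[k[:,1]<rowmax];P=np.array([wonz(c,*q,z)[:2] for q in k])
    r=least_squares(lambda a:np.hypot(*(P-a[:2]).T)-a[2],[*P.mean(0),.011],loss="soft_l1",f_scale=5e-4)
    return r.x,np.sqrt(np.mean(r.fun**2)),len(k)
E
python3 - <<'E'
from h import *
s=arm.sense();R=Ro.from_rotvec(s["tool_rot"]).as_matrix();p=np.array(s["position"]);c=get_image("wrist")
for z in(.0562,.0576):
    a=head(c,z,242);print(z,a,"in tool",(R.T@(np.r_[a[0][:2],0]-p))[:2].round(5))
E
```

```text
0.0562 (array([0.48662711, 0.11276617, 0.01086328]), np.float64(0.0003048014675123086), 59) in tool [0.0021  0.00021]
0.0576 (array([0.48701312, 0.11252635, 0.01080124]), np.float64(0.0003030441708411914), 59) in tool [0.00255 0.00021]
```

servo_tool --deltas '[{"x": 0.26,"y": 0.01,"z": 0.3,"rx": 0,"ry": 0,"rz": 0,"claw": 0.1},{"x": 0,"y": 0,"z": 0,"rx": 0,"ry": 0,"rz": 0,"claw": 0.1}]'

```text
clock: 13.12
position: [0.4893, 0.1107, 0.1517]
tool_rot: [3.02, -0.864, -0.001]
contact_force: [-0.5, 0.0, -2.1]
grip_width: 0.308
gripper_force: 57.6
```

```bash
cat >> h.py <<'E'
def show(c,r0,r1,c0=303,c1=337):
    for r in range(r0,r1): print(r,*["%3d"%v for v in c["image"][r,c0:c1,1]])
E
python3 - <<'E'
from h import *
s=arm.sense();R=Ro.from_rotvec(s["tool_rot"]).as_matrix();p=np.array(s["position"]);c=get_image("wrist");cv2.imwrite("pics/a1.png",c["image"])
print(p,s["clock"]);a=head(c,.057,243);print(a,"in tool",(R.T@(np.r_[a[0][:2],0]-p))[:2].round(5))
show(c,222,262)
E
```

```text
[0.48934969 0.11074393 0.15172818] 13.125
(array([0.4865742 , 0.11283636, 0.01116156]), np.float64(0.0002113298010078238), 41) in tool [-0.00339 -0.00038]
222  80  81  81  79  78  80  80  77  79  76  76  77  72  71  74  76  76  75  74  74  75  73  71  69  50  44  44  44  42  44  44  42  44  45
223  83  79  80  77  79  78  78  78  76  77  76  69  49  53  69  70  69  71  71  72  74  73  67  50  45  45  44  45  46  45  44  45  45  44
224  78  79  78  81  80  79  79  80  77  74  71  51  41  39  49  48  51  48  62  67  67  52  50  44  42  42  43  44  43  45  42  43  46  42
225  77  77  76  76  78  79  77  75  68  52  48  40  35  35  41  44  44  48  45  53  52  46  43  45  43  42  45  42  46  43  43  43  47  45
226  76  74  75  75  74  76  73  65  50  39  36  36  40  37  39  42  43  45  45  47  44  46  43  43  44  43  44  42  43  45  45  44  42  45
227  74  75  76  74  75  76  65  49  40  40  39  42  44  47  53  52  55  53  49  48  46  44  45  47  46  44  44  44  42  45  45  44  46  46
228  77  75  76  74  74  72  60  45  47  60  69  79  86  96 117 125 119 103  91  86  75  70  53  44  44  
[... 3954 characters left out ...]

257  74  71  75 116 245 255 255 255 254 238 234 234 235 235 234 234 234 235 233 234 236 235 235 252 255 255 241 159  78  65  64  65  64  63
258  73  73  71  78 119 218 255 255 253 238 234 235 235 234 234 234 234 234 233 234 235 236 234 246 255 238 137  80  67  65  65  64  66  63
259  72  70  71  72  74 107 189 229 230 234 234 235 236 234 233 234 235 234 233 234 235 236 235 232 202 129  79  68  64  65  63  64  66  65
260  72  69  72  74  72  72  92 159 220 233 234 235 235 234 233 234 235 234 233 234 235 236 235 228 140  82  66  64  62  63  66  66  65  65
261  72  71  72  72  75  72  89 171 229 234 234 235 235 233 233 234 234 235 234 234 236 236 234 227 136  79  65  65  62  66  63  62  64  61
```

servo_tool --deltas '[{"x": 0,"y": 0.015,"z": 0,"rx": 0,"ry": 0,"rz": 1,"claw": 0.1},{"x": 0,"y": 0.015,"z": 0,"rx": 0,"ry": 0,"rz": 1,"claw": 0.1},{"x": 0,"y": 0.015,"z": 0,"rx": 0,"ry": 0,"rz": 1,"claw": 0.1},{"x": 0,"y": 0.015,"z": 0,"rx": 0,"ry": 0,"rz": 1,"claw": 0.1},{"x": 0,"y": 0.015,"z": 0,"rx": 0,"ry": 0,"rz": 1,"claw": 0.1},{"x": 0,"y": 0.015,"z": 0,"rx": 0,"ry": 0,"rz": 1,"claw": 0.1},{"x": 0,"y": 0.015,"z": 0,"rx": 0,"ry": 0,"rz": 1,"claw": 0.1},{"x": 0,"y": 0.015,"z": 0,"rx": 0,"ry": 0,"rz": 1,"claw": 0.1}]'

```text
clock: 14.18
position: [0.4874, 0.1096, 0.1523]
tool_rot: [2.443, -1.976, -0.0]
contact_force: [0.3, 0.1, -1.8]
grip_width: 0.309
gripper_force: 57.7
```

servo_tool --deltas '[{"x": 0,"y": 0.015,"z": 0,"rx": 0,"ry": 0,"rz": 1,"claw": 0.1},{"x": 0,"y": 0.015,"z": 0,"rx": 0,"ry": 0,"rz": 1,"claw": 0.1},{"x": 0,"y": 0.015,"z": 0,"rx": 0,"ry": 0,"rz": 1,"claw": 0.1},{"x": 0,"y": 0.015,"z": 0,"rx": 0,"ry": 0,"rz": 1,"claw": 0.1},{"x": 0,"y": 0.015,"z": 0,"rx": 0,"ry": 0,"rz": 1,"claw": 0.1},{"x": 0,"y": 0.015,"z": 0,"rx": 0,"ry": 0,"rz": 1,"claw": 0.1},{"x": 0,"y": 0.015,"z": 0,"rx": 0,"ry": 0,"rz": 1,"claw": 0.1},{"x": 0,"y": 0.01,"z": 0,"rx": 0,"ry": 0,"rz": 0.7,"claw": 0.1},{"x": 0,"y": 0,"z": 0,"rx": 0,"ry": 0,"rz": 0,"claw": 0.1}]'

```text
clock: 15.3
position: [0.4852, 0.1098, 0.1523]
tool_rot: [1.527, -2.745, -0.0]
contact_force: [-0.2, -0.0, -3.7]
grip_width: 0.312
gripper_force: 57.7
```

```bash
python3 - <<'E'
from h import *
s=arm.sense();R=Ro.from_rotvec(s["tool_rot"]).as_matrix();p=np.array(s["position"]);c=get_image("wrist");cv2.imwrite("pics/a2.png",c["image"])
print(p,s["clock"],s["joints"]);a=head(c,.057,243);print(a,"in tool",(R.T@(np.r_[a[0][:2],0]-p))[:2].round(5))
show(c,222,262)
E
```

```text
[0.48522183 0.10984171 0.15229889] 15.3 [ 7.55630314e-02  3.00577199e-01 -3.59566138e-01  9.10722690e-01
 -5.16142026e-06 -9.39861771e-01]
(array([0.48506346, 0.11220054, 0.01083511]), np.float64(0.0002305068025169234), 43) in tool [-0.00193  0.00137]
222  39  39  43  39  44  55  61  64  62  64  71  72  69  70  72  71  70  70  67  68  67  72  75  72  74  75  73  73  74  72  72  74  75  74
223  37  40  42  39  40  44  46  44  45  51  62  68  70  69  71  71  68  68  58  46  58  69  71  74  73  74  72  74  75  74  71  74  72  74
224  39  40  41  44  40  38  40  44  42  43  45  47  48  47  66  67  59  49  42  41  53  70  71  72  73  75  75  71  73  71  73  74  72  75
225  40  39  42  42  41  40  40  44  43  35  42  40  40  46  47  49  44  43  41  40  46  55  67  72  73  71  74  74  72  72  73  72  74  74
226  41  42  42  42  39  40  39  40  39  42  39  43  41  44  43  45  47  48  49  48  49  47  56  68  68  59  67  72  72  74  73  73  74  75
227  37  42  42  44  41  39  39  41  39  43  46  48  63  78  85  89  97 101  98  93  91  78  75  70  58  46  56  68  73  73  72  73  73  73
228  41 
[... 4051 characters left out ...]

257  58  58  58  58  60  76 115 162 208 235 240 243 244 244 245 246 247 246 245 245 245 243 244 253 255 255 255 254 150  96  69  65  66  67
258  54  55  57  58  57  60  67 135 204 235 240 243 244 244 244 246 246 246 245 244 244 243 243 244 232 205 191 131  73  68  67  65  67  64
259  57  60  57  57  61  57  71 134 205 234 240 243 244 245 245 246 247 246 245 245 245 244 243 239 157  87  68  65  68  66  66  67  68  64
260  57  58  58  59  59  59  71 137 208 234 240 243 245 244 245 246 246 246 245 245 244 244 243 239 148  80  65  66  67  66  66  65  68  66
261  55  59  57  59  58  60  75 154 220 235 240 243 244 244 245 246 246 246 246 244 245 244 244 238 147  82  69  65  68  65  67  66  65  67
```

```bash
cat >> h.py <<'E'
def head2(c,z,thr=160):
    im=c["image"];m=((im.min(2)>thr)*255).astype(np.uint8);m[:,:290]=0;m[:,350:]=0
    k,_=cv2.findContours(m[200:262],cv2.RETR_EXTERNAL,cv2.CHAIN_APPROX_NONE);k=max(k,key=cv2.contourArea)[:,0]+[0,200]
    u,v=k.T;ok=(v<258)&~((u>=307)&(u<=331)&(v>250))&~((abs(u-319)<5)&(v<238))&~((abs(v-245)<4))&(v>215)
    P=np.array([wonz(c,*q,z)[:2] for q in k[ok]])
    r=least_squares(lambda a:np.hypot(*(P-a[:2]).T)-.0111,P.mean(0),loss="soft_l1",f_scale=3e-4)
    return r.x,np.sqrt(np.mean(r.fun**2)),ok.sum()
E
cat > sol.py <<'E'
from h import *
c=get_image("wrist");s=arm.sense();R2=Ro.from_rotvec(s["tool_rot"]).as_matrix();p2=np.array(s["position"])
R1=Ro.from_rotvec([3.02,-.864,-.001]).as_matrix();p1=np.array([.48935,.11074,.15173])
# camera fixed in tool: rebuild calibration for image 1
Rc=np.array(c["R"])@R2; tc=np.array(c["t"])+np.array(c["R"])@p2
def at(R,p): return dict(camera_matrix=c["camera_matrix"],R=Rc@R.T,t=tc-Rc@R.T@p)
M=[]
for f,R,p in(("pics/a1.png",R1,p1),("pics/a2.png",R2,p2)):
    cc=at(R,p);cc["image"]=cv2.imread(f);h=head2(cc,.057);m=(R.T@(np.r_[h[0],.057]-p))[:2];M.append(m);print(f,h,m.round(5))
A=np.zeros((4,4));b=np.zeros(4)
for i,(R,p) in enumerate(((R1,p1),(R2,p2))):
    Q=R[:2,:2].T;A[2*i:2*i+2,:2]=Q;A[2*i:2*i+2,2:]=np.eye(2);b[2*i:2*i+2]=M[i]+Q@p[:2]
x=np.linalg.solve(A,b);print("S",x[:2],"e",x[2:])
E
python3 sol.py
```

```text
pics/a1.png (array([0.48703378, 0.11232731]), np.float64(0.0003467598789371219), np.int64(47)) [-0.00276 -0.00018]
pics/a2.png (array([0.48523502, 0.1125019 ]), np.float64(0.00029139516068500524), np.int64(44)) [-0.00226  0.00138]
S [0.48624762 0.11336064] e [0.00126048 0.00040534]
```

The two-yaw comparison is consistent: the camera bias is about (1.2, 0.4) mm, the screw is at (0.4862, 0.1134), and the bit sits about (-4.2, -0.4) mm off the tool axis. I'll turn back about the true tip to keep wrist range.

servo_tool --deltas '[{"x": 0.002,"y": -0.021,"z": 0,"rx": 0,"ry": 0,"rz": -1,"claw": 0.1},{"x": 0.002,"y": -0.021,"z": 0,"rx": 0,"ry": 0,"rz": -1,"claw": 0.1},{"x": 0.002,"y": -0.021,"z": 0,"rx": 0,"ry": 0,"rz": -1,"claw": 0.1},{"x": 0.002,"y": -0.021,"z": 0,"rx": 0,"ry": 0,"rz": -1,"claw": 0.1},{"x": 0.002,"y": -0.021,"z": 0,"rx": 0,"ry": 0,"rz": -1,"claw": 0.1},{"x": 0.002,"y": -0.021,"z": 0,"rx": 0,"ry": 0,"rz": -1,"claw": 0.1},{"x": 0.002,"y": -0.021,"z": 0,"rx": 0,"ry": 0,"rz": -1,"claw": 0.1},{"x": 0.002,"y": -0.021,"z": 0,"rx": 0,"ry": 0,"rz": -1,"claw": 0.1}]'

```text
clock: 16.4
position: [0.4884, 0.1089, 0.1523]
tool_rot: [-2.48, 1.928, -0.0]
contact_force: [0.1, 0.6, -1.9]
grip_width: 0.308
gripper_force: 57.6
```

servo_tool --deltas '[{"x": 0.002,"y": -0.021,"z": 0,"rx": 0,"ry": 0,"rz": -1,"claw": 0.1},{"x": 0.002,"y": -0.021,"z": 0,"rx": 0,"ry": 0,"rz": -1,"claw": 0.1},{"x": 0.002,"y": -0.021,"z": 0,"rx": 0,"ry": 0,"rz": -1,"claw": 0.1},{"x": 0.002,"y": -0.021,"z": 0,"rx": 0,"ry": 0,"rz": -1,"claw": 0.1},{"x": 0.002,"y": -0.021,"z": 0,"rx": 0,"ry": 0,"rz": -1,"claw": 0.1},{"x": 0.002,"y": -0.021,"z": 0,"rx": 0,"ry": 0,"rz": -1,"claw": 0.1},{"x": 0.002,"y": -0.021,"z": 0,"rx": 0,"ry": 0,"rz": -1,"claw": 0.1},{"x": 0.001,"y": -0.014,"z": 0,"rx": 0,"ry": 0,"rz": -0.7,"claw": 0.1},{"x": 0,"y": 0,"z": 0,"rx": 0,"ry": 0,"rz": 0,"claw": 0.1}]'

```text
clock: 17.52
position: [0.4912, 0.1103, 0.1523]
tool_rot: [3.021, -0.862, -0.0]
contact_force: [0.7, -0.1, -1.9]
grip_width: 0.306
gripper_force: 57.6
```

```bash
cat > st.py <<'E'
from h import *
s=arm.sense();R=Ro.from_rotvec(s["tool_rot"]).as_matrix();p=np.array(s["position"])
print("clock",s["clock"],"j6",round(s["joints"][5],3),"p",p.round(4),"yaw",np.degrees(np.arctan2(R[1,1],R[0,1])).round(1),"F",np.round(s["contact_force"],1),"Tq",np.round(s["wrist_torque"],3))
d=np.array([-.0042,-.0004,0]);S=np.array([.48625,.11336,0])
print("shift needed units",((R.T@(S-p))[:2]-d[:2])/.02)
E
python3 st.py; python3 - <<'E'
from h import *
s=arm.sense();R=Ro.from_rotvec(s["tool_rot"]).as_matrix();p=np.array(s["position"]);c=get_image("wrist");h=head2(c,.057);print(h,"head meas (tip -3.05,0):",(R.T@(np.r_[h[0],.057]-p))[:2])
E
```

```text
clock 17.525 j6 -2.51 p [0.4912 0.1103 0.1523] yaw -121.9 F [ 0.7 -0.1 -1.9] Tq [ 0.016 -0.007  0.053]
shift needed units [-0.07770107  0.02075215]
(array([0.48652008, 0.11274101]), np.float64(0.0003793401726263146), np.int64(45)) head meas (tip -3.05,0): [-0.00519924  0.00040193]
```

servo_tool --deltas '[{"x": -0.085,"y": 0.021,"z": 0.2,"rx": 0,"ry": 0,"rz": 0,"claw": 0.1},{"x": 0,"y": 0,"z": 0.1,"rx": 0,"ry": 0,"rz": 0,"claw": 0.1},{"x": 0,"y": 0,"z": 0.05,"rx": 0,"ry": 0,"rz": 0,"claw": 0.1},{"x": 0,"y": 0,"z": 0.05,"rx": 0,"ry": 0,"rz": 0,"claw": 0.1},{"x": 0,"y": 0,"z": 0,"rx": 0,"ry": 0,"rz": 0,"claw": 0.1}]'

```text
clock: 18.2
position: [0.4895, 0.1109, 0.1443]
tool_rot: [3.021, -0.863, -0.0]
contact_force: [0.1, -0.3, -1.6]
grip_width: 0.306
gripper_force: 57.6
```

servo_tool --deltas '[{"x": 0,"y": 0,"z": 0.04,"rx": 0,"ry": 0,"rz": 0,"claw": 0.1},{"x": 0,"y": 0,"z": 0.04,"rx": 0,"ry": 0,"rz": 0,"claw": 0.1},{"x": 0,"y": 0,"z": 0,"rx": 0,"ry": 0,"rz": 0,"claw": 0.1}]'

```text
clock: 18.58
position: [0.4897, 0.1109, 0.1428]
tool_rot: [-3.021, 0.863, -0.0]
contact_force: [0.3, 0.3, -0.5]
grip_width: 0.309
gripper_force: 57.6
```

servo_tool --deltas '[{"x": 0,"y": 0,"z": 0.05,"rx": 0,"ry": 0,"rz": 0,"claw": 0.1},{"x": 0,"y": 0,"z": 0.05,"rx": 0,"ry": 0,"rz": 0,"claw": 0.1},{"x": 0,"y": 0,"z": 0,"rx": 0,"ry": 0,"rz": 0,"claw": 0.1}]'

```text
clock: 18.95
position: [0.4893, 0.1109, 0.1405]
tool_rot: [3.021, -0.863, -0.001]
contact_force: [-0.5, -0.1, -2.4]
grip_width: 0.313
gripper_force: 57.6
```

servo_tool --deltas '[{"x": 0,"y": 0,"z": 0.05,"rx": 0,"ry": 0,"rz": 0,"claw": 0.1},{"x": 0,"y": 0,"z": 0.03,"rx": 0,"ry": 0,"rz": 0,"claw": 0.1},{"x": 0,"y": 0,"z": 0,"rx": 0,"ry": 0,"rz": 0,"claw": 0.1}]'

```text
clock: 19.32
position: [0.4896, 0.1109, 0.1394]
tool_rot: [-3.021, 0.863, -0.0]
contact_force: [-0.7, 0.9, 2.8]
grip_width: 0.307
gripper_force: 57.8
```

servo_tool --deltas '[{"x": -0.002,"y": 0.021,"z": 0.02,"rx": 0,"ry": 0,"rz": 1,"claw": 0.1},{"x": -0.002,"y": 0.021,"z": 0.01,"rx": 0,"ry": 0,"rz": 1,"claw": 0.1},{"x": -0.002,"y": 0.021,"z": 0.005,"rx": 0,"ry": 0,"rz": 1,"claw": 0.1},{"x": -0.002,"y": 0.021,"z": 0.005,"rx": 0,"ry": 0,"rz": 1,"claw": 0.1}]'

```text
clock: 19.82
position: [0.4887, 0.1098, 0.1389]
tool_rot: [-2.786, 1.45, -0.002]
contact_force: [-2.3, 0.6, 7.5]
grip_width: 0.298
gripper_force: 57.1
```

```bash
python3 st.py; python3 -c "
from h import *
c=get_image('wrist');cv2.imwrite('pics/e1.png',cv2.resize(c['image'][200:275,270:370],None,fx=6,fy=6,interpolation=cv2.INTER_CUBIC))"
```

```text
clock 19.825 j6 -2.107 p [0.4887 0.1098 0.1389] yaw -145.0 F [-2.3  0.6  7.5] Tq [0.076 0.637 0.053]
shift needed units [-0.01261589  0.02507274]
```

View pics/e1.png

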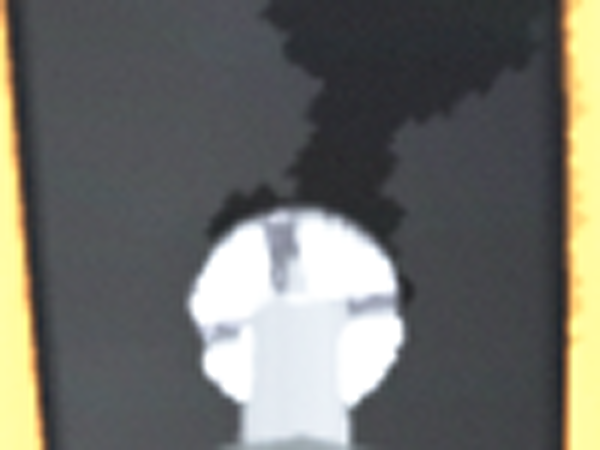

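The crop shows the bit seated in the cross at (297,310), with the slots turning along with it (about 8° of slack). I'll keep driving.

servo_tool --deltas '[{"x": -0.002,"y": 0.021,"z": 0.006,"rx": 0,"ry": 0,"rz": 1,"claw": 0.1},{"x": -0.002,"y": 0.021,"z": 0.006,"rx": 0,"ry": 0,"rz": 1,"claw": 0.1},{"x": -0.002,"y": 0.021,"z": 0.006,"rx": 0,"ry": 0,"rz": 1,"claw": 0.1},{"x": -0.002,"y": 0.021,"z": 0.006,"rx": 0,"ry": 0,"rz": 1,"claw": 0.1},{"x": -0.002,"y": 0.021,"z": 0.006,"rx": 0,"ry": 0,"rz": 1,"claw": 0.1},{"x": -0.002,"y": 0.021,"z": 0.006,"rx": 0,"ry": 0,"rz": 1,"claw": 0.1},{"x": -0.002,"y": 0.021,"z": 0.006,"rx": 0,"ry": 0,"rz": 1,"claw": 0.1},{"x": -0.002,"y": 0.021,"z": 0.006,"rx": 0,"ry": 0,"rz": 1,"claw": 0.1}]'

```text
clock: 20.88
position: [0.4856, 0.1092, 0.1381]
tool_rot: [-2.001, 2.42, -0.001]
contact_force: [-1.8, 0.8, 8.4]
grip_width: 0.304
gripper_force: 57.2
```

```bash
python3 st.py
```

```text
clock 20.875 j6 -1.308 p [0.4856 0.1092 0.1381] yaw 169.2 F [-1.8  0.8  8.4] Tq [0.144 0.597 0.128]
shift needed units [0.00446057 0.03433993]
```

servo_tool --deltas '[{"x": -0.002,"y": 0.023,"z": 0.006,"rx": 0,"ry": 0,"rz": 1,"claw": 0.1},{"x": -0.002,"y": 0.023,"z": 0.006,"rx": 0,"ry": 0,"rz": 1,"claw": 0.1},{"x": -0.002,"y": 0.023,"z": 0.006,"rx": 0,"ry": 0,"rz": 1,"claw": 0.1},{"x": -0.002,"y": 0.023,"z": 0.006,"rx": 0,"ry": 0,"rz": 1,"claw": 0.1},{"x": -0.002,"y": 0.023,"z": 0.006,"rx": 0,"ry": 0,"rz": 1,"claw": 0.1},{"x": -0.002,"y": 0.023,"z": 0.006,"rx": 0,"ry": 0,"rz": 1,"claw": 0.1},{"x": -0.002,"y": 0.023,"z": 0.006,"rx": 0,"ry": 0,"rz": 1,"claw": 0.1},{"x": -0.002,"y": 0.023,"z": 0.006,"rx": 0,"ry": 0,"rz": 1,"claw": 0.1}]'

```text
clock: 21.88
position: [0.483, 0.1113, 0.1373]
tool_rot: [-0.901, 3.008, -0.001]
contact_force: [-1.4, 0.4, 8.3]
grip_width: 0.304
gripper_force: 57.4
```

```bash
python3 st.py
```

```text
clock 21.875 j6 -0.503 p [0.483  0.1113 0.1373] yaw 123.3 F [-1.4  0.4  8.3] Tq [0.05  0.329 0.066]
shift needed units [0.03287105 0.02464501]
```

servo_tool --deltas '[{"x": 0,"y": 0.022,"z": 0.006,"rx": 0,"ry": 0,"rz": 1,"claw": 0.1},{"x": 0,"y": 0.022,"z": 0.006,"rx": 0,"ry": 0,"rz": 1,"claw": 0.1},{"x": 0,"y": 0.022,"z": 0.006,"rx": 0,"ry": 0,"rz": 1,"claw": 0.1},{"x": 0,"y": 0.022,"z": 0.006,"rx": 0,"ry": 0,"rz": 1,"claw": 0.1}]'

```text
clock: 22.38
position: [0.4826, 0.1128, 0.1369]
tool_rot: [-0.285, 3.126, -0.001]
contact_force: [0.2, -0.4, 8.6]
grip_width: 0.305
gripper_force: 57.4
```

```bash
python3 st.py
```

```text
clock 22.375 j6 -0.1 p [0.4826 0.1128 0.1369] yaw 100.4 F [ 0.2 -0.4  8.6] Tq [-0.149  0.191  0.054]
shift needed units [0.04189123 0.01750925]
```

servo_tool --deltas '[{"x": 0,"y": 0.022,"z": 0.006,"rx": 0,"ry": 0,"rz": 1,"claw": 0.1},{"x": 0,"y": 0.022,"z": 0.006,"rx": 0,"ry": 0,"rz": 1,"claw": 0.1}]'

```text
clock: 22.62
position: [0.4825, 0.1136, 0.1367]
tool_rot: [0.028, 3.139, -0.0]
contact_force: [-0.5, -0.9, 9.4]
grip_width: 0.304
gripper_force: 57.0
```

```bash
python3 st.py
```

```text
clock 22.625 j6 0.102 p [0.4825 0.1136 0.1367] yaw 89.0 F [-0.5 -0.9  9.4] Tq [-0.159  0.109  0.148]
shift needed units [0.04313616 0.01237622]
```

servo_tool --deltas '[{"x": 0,"y": 0.022,"z": 0.006,"rx": 0,"ry": 0,"rz": 1,"claw": 0.1},{"x": 0,"y": 0.022,"z": 0.006,"rx": 0,"ry": 0,"rz": 1,"claw": 0.1}]'

```text
clock: 22.88
position: [0.4827, 0.1144, 0.1366]
tool_rot: [0.341, 3.12, -0.0]
contact_force: [-1.9, -0.5, 11.5]
grip_width: 0.298
gripper_force: 57.2
```

```bash
python3 st.py
```

```text
clock 22.875 j6 0.304 p [0.4827 0.1144 0.1366] yaw 77.5 F [-1.9 -0.5 11.5] Tq [-0.313  0.389  0.302]
shift needed units [0.04384108 0.00424062]
```

servo_tool --deltas '[{"x": 0,"y": 0.011,"z": 0.003,"rx": 0,"ry": 0,"rz": 0.5,"claw": 0.1},{"x": 0,"y": 0.011,"z": 0.003,"rx": 0,"ry": 0,"rz": 0.5,"claw": 0.1}]'

```text
clock: 23.12
position: [0.4829, 0.1148, 0.1366]
tool_rot: [0.494, 3.099, -0.0]
contact_force: [-0.6, -0.8, 12.1]
grip_width: 0.3
gripper_force: 57.1
```

```bash
python3 st.py; python3 -c "
from h import *
c=get_image('wrist');cv2.imwrite('pics/e2.png',cv2.resize(c['image'][200:275,270:370],None,fx=6,fy=6,interpolation=cv2.INTER_CUBIC))"
```

```text
clock 23.125 j6 0.403 p [0.4829 0.1148 0.1366] yaw 71.9 F [-0.6 -0.8 12.1] Tq [-0.429  0.307  0.41 ]
shift needed units [0.04924748 0.00160209]
```

View pics/e2.png

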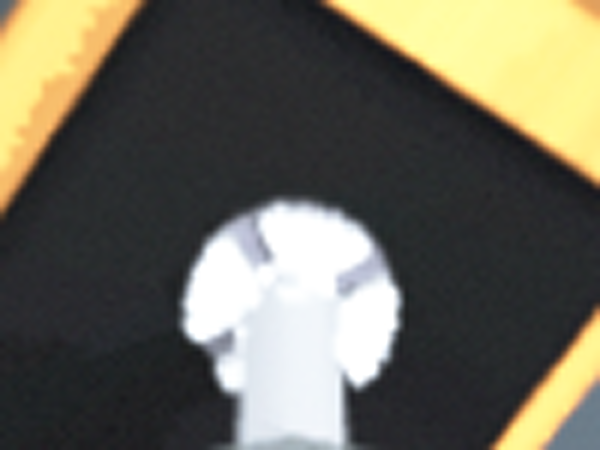

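The crop shows the bit still seated in the cross, with the head now lagging about 25°. The torque has gone from 0.06 to about 0.36 N m and z has stopped sinking at 2.3–2.8 mm travel, so this is the hard stop. I'll hold, unwind a little within the slack, and lift.

servo_tool --deltas '[{"x": 0,"y": 0,"z": 0,"rx": 0,"ry": 0,"rz": 0,"claw": 0.1},{"x": 0,"y": 0,"z": 0,"rx": 0,"ry": 0,"rz": 0,"claw": 0.1},{"x": 0,"y": -0.022,"z": 0,"rx": 0,"ry": 0,"rz": -1,"claw": 0.1},{"x": 0,"y": -0.022,"z": 0,"rx": 0,"ry": 0,"rz": -1,"claw": 0.1},{"x": 0,"y": 0,"z": 0,"rx": 0,"ry": 0,"rz": 0,"claw": 0.1}]'

```text
clock: 23.8
position: [0.4826, 0.114, 0.1366]
tool_rot: [0.178, 3.133, -0.0]
contact_force: [-1.4, -0.7, 11.5]
grip_width: 0.296
gripper_force: 60.1
```

```bash
python3 st.py
```

```text
clock 23.8 j6 0.198 p [0.4826 0.114  0.1366] yaw 83.5 F [-1.4 -0.7 11.5] Tq [-0.266  0.297  0.145]
shift needed units [0.0489208  0.00844237]
```

servo_tool --deltas '[{"x": 0,"y": 0,"z": -0.3,"rx": 0,"ry": 0,"rz": 0,"claw": 0.1},{"x": 0,"y": 0,"z": -0.9,"rx": 0,"ry": 0,"rz": 0,"claw": 0.1},{"x": 0,"y": 0,"z": -1,"rx": 0,"ry": 0,"rz": 0,"claw": 0.1},{"x": 0,"y": 0,"z": -1,"rx": 0,"ry": 0,"rz": 0,"claw": 0.1},{"x": 0,"y": 0,"z": -0.5,"rx": 0,"ry": 0,"rz": 0,"claw": 0.1},{"x": 0,"y": 0,"z": 0,"rx": 0,"ry": 0,"rz": 0,"claw": 0.1}]'

```text
clock: 24.55
position: [0.4815, 0.1142, 0.2096]
tool_rot: [0.18, 3.136, 0.0]
contact_force: [0.1, -0.1, -2.1]
grip_width: 0.3
gripper_force: 62.4
```

```bash
python3 st.py; python3 - <<'E'
from h import *
c=get_image("wrist");s=arm.sense();R=Ro.from_rotvec(s["tool_rot"]).as_matrix();p=np.array(s["position"])
show(c,238,264,300,340)
q=wproj(c,[.4862,.1134,.054]);print("screw at",q,"grip",s["grip_width"])
# stand goal
T=np.array([.5132,-.2609,0]);R0=Ro.from_rotvec([.57,3.089,-.001]).as_matrix()
g=T+R0@[-.0042,-.0004,0];print("driver axis at grasp",g)
print("tool shift (units) for axis->(.513,-.262):",(R.T@(np.array([.513,-.262,0])-R@[-.0042,-.0004,0]-p)/.02)[:2])
# handle yaw check: bit side-blade bottom edge slope
r=rect(c,.054,.4862,.1134);gr=cv2.GaussianBlur(r,(0,0),5).min(2).astype(float)
for k in range(4):
    t=[(gr[int(200+d*10*np.cos(a)),int(200+d*10*np.sin(a))],) for d in(6,) for a in [0]]
v=[(a,int(sum(np.mean([gr[int(200+d*10*np.cos(np.radians(a+90*k))),int(200+d*10*np.sin(np.radians(a+90*k)))] for d in np.arange(4,9,.5)]) for k in range(4)))) for a in range(0,90,3)]
print(sorted(v,key=lambda x:x[1])[:5])
E
```

```text
clock 24.55 j6 0.2 p [0.4815 0.1142 0.2096] yaw 83.4 F [ 0.1 -0.1 -2.1] Tq [0.008 0.03  0.007]
shift needed units [-0.02067813  0.00334477]
238  46  47  44  48  48  47  45  44  40  43  43  39  43  44  42  46  44  44  47  45  44  45  44  45  44  46  42  44  46  46  45  43  44  43  46  44  46  43  43  47
239  48  46  47  42  46  41  45  41  44  45  42  44  45  42  43  43  44  44  42  46  45  43  42  46  47  43  47  47  44  44  47  47  43  42  43  43  43  48  45  44
240  45  44  46  45  43  45  45  44  42  43  44  42  45  43  43  45  47  42  45  46  46  45  44  41  42  48  43  45  42  42  47  45  43  44  46  44  46  45  42  45
241  44  44  45  42  43  46  42  46  46  44  45  44  46  43  45  44  48  61  71  68  60  48  42  46  47  45  43  44  44  44  43  43  44  43  45  41  43  46  45  42
242  43  45  44  45  41  42  46  43  43  41  42  44  45  42  44  46  61 132 171 163 131  89  52  43  44  45  45  47  46  46  43  44  44  43  45  45  46  45  44  44
243  44  41  45  44  45  43  45  43  42  44  44  44  45  44  45  44  77 190 234 231 195 125  57  43  41  46  44  44  44  43  45  44  43  44 
[... 2860 characters left out ...]
226 235 238 239 240 241 243 246 247 247 248 248 248 247 245 247 250 250 248 239 212 167 140 132 130 131 130 130 132
262  44  45  46  43  45  45  43  43  45  70 167 229 237 238 239 239 241 243 246 247 248 248 248 248 247 246 247 250 248 243 210 159 138 133 132 130 133 131 131 130
263  43  41  43  46  44  44  45  45  44  72 166 230 237 238 238 240 241 243 245 247 247 248 248 248 247 246 246 246 241 217 163 133 130 130 131 131 129 129 132 133
screw at [318.54116474 223.01498983] grip 0.2966612195347913
driver axis at grasp [ 5.16980640e-01 -2.62772633e-01  2.53272159e-06]
tool shift (units) for axis->(.513,-.262): [ -3.53176884 -18.48015695]
[(12, 826), (9, 830), (15, 842), (6, 854), (18, 876)]
```

The bit is held straight (blade edges at rows 242–258). The cross now reads about 10° mod 90, so the screw turned about 2.41 rad, which matches the sink. Next I'll carry the driver back to the stand.

servo_tool --deltas '[{"x": -0.19,"y": -0.97,"z": 0,"rx": 0,"ry": 0,"rz": 0,"claw": 0.1},{"x": -0.19,"y": -0.97,"z": 0,"rx": 0,"ry": 0,"rz": 0,"claw": 0.1},{"x": -0.19,"y": -0.97,"z": 0,"rx": 0,"ry": 0,"rz": 0,"claw": 0.1},{"x": -0.19,"y": -0.97,"z": 0,"rx": 0,"ry": 0,"rz": 0,"claw": 0.1},{"x": -0.19,"y": -0.97,"z": 0,"rx": 0,"ry": 0,"rz": 0,"claw": 0.1},{"x": -0.19,"y": -0.97,"z": 0,"rx": 0,"ry": 0,"rz": 0,"claw": 0.1},{"x": -0.19,"y": -0.97,"z": 0,"rx": 0,"ry": 0,"rz": 0,"claw": 0.1},{"x": -0.19,"y": -0.97,"z": 0,"rx": 0,"ry": 0,"rz": 0,"claw": 0.1},{"x": -0.19,"y": -0.97,"z": 0,"rx": 0,"ry": 0,"rz": 0,"claw": 0.1},{"x": -0.19,"y": -0.97,"z": 0,"rx": 0,"ry": 0,"rz": 0,"claw": 0.1}]'

```text
clock: 25.85
position: [0.4963, -0.0835, 0.2084]
tool_rot: [-0.18, -3.135, -0.001]
contact_force: [0.1, -0.6, -2.2]
grip_width: 0.299
gripper_force: 62.3
```

servo_tool --deltas '[{"x": -0.19,"y": -0.97,"z": 0,"rx": 0,"ry": 0,"rz": 0,"claw": 0.1},{"x": -0.19,"y": -0.97,"z": 0,"rx": 0,"ry": 0,"rz": 0,"claw": 0.1},{"x": -0.19,"y": -0.97,"z": 0,"rx": 0,"ry": 0,"rz": 0,"claw": 0.1},{"x": -0.19,"y": -0.97,"z": 0,"rx": 0,"ry": 0,"rz": 0,"claw": 0.1},{"x": -0.19,"y": -0.97,"z": 0,"rx": 0,"ry": 0,"rz": 0,"claw": 0.1},{"x": -0.19,"y": -0.97,"z": 0,"rx": 0,"ry": 0,"rz": 0,"claw": 0.1},{"x": -0.19,"y": -0.97,"z": 0,"rx": 0,"ry": 0,"rz": 0,"claw": 0.1},{"x": -0.19,"y": -0.97,"z": 0,"rx": 0,"ry": 0,"rz": 0,"claw": 0.1},{"x": -0.2,"y": -0.97,"z": 0,"rx": 0,"ry": 0,"rz": 0,"claw": 0.1},{"x": 0,"y": 0,"z": 0,"rx": 0,"ry": 0,"rz": 0,"claw": 0.1}]'

```text
clock: 27.1
position: [0.511, -0.2619, 0.2091]
tool_rot: [-0.183, -3.136, 0.0]
contact_force: [-0.5, -0.0, -2.1]
grip_width: 0.293
gripper_force: 62.3
```

```bash
python3 - <<'E'
from h import *
s=arm.sense();R=Ro.from_rotvec(s["tool_rot"]).as_matrix();p=np.array(s["position"]);print(s["clock"],p,"axis now",p+R@[-.0042,-.0004,0])
print("units to (.5155,-.2628):",(R.T@(np.array([.5155,-.2628,0])-p-R@[-.0042,-.0004,0])/.02)[:2])
# hole seen by wrist camera: bias (1.2,.4)mm in tool
c=get_image("wrist");im=c["image"];hsv=cv2.cvtColor(im,cv2.COLOR_BGR2HSV)
q=wproj(c,[.5145,-.263,.082]);print("hole pred px",q)
u,v=q.astype(int)
for r in range(v-20,v+22,2): print(r,*["%3d"%x for x in im[r,u-24:u+26:2,1]])
E
```

```text
27.1 [ 0.51097237 -0.26189315  0.2090872 ] axis now [ 0.51509756 -0.26277792  0.20908731]
units to (.5155,-.2628): [-0.02001635  0.00313924]
hole pred px [318.00753058 232.14049175]
212 255 255 255 255 255 255 255 255 255 255 255 255 255 255 255 255 255 255 255 255 255 255 255 255 255
214 255 255 255 255 255 255 255 255 255 255 255 255 255 255 255 255 255 255 255 255 255 255 255 255 255
216 255 255 255 255 255 255 255 255 255 255 254 252 251 252 254 255 255 255 255 255 255 255 255 255 255
218 255 255 255 255 255 255 255 255 254 243 237 225 223 231 233 239 251 255 255 255 255 255 255 255 255
220 255 255 255 255 255 255 255 251 240 218 175 170 172 171 179 212 230 244 254 255 255 255 255 255 255
222 255 255 255 255 255 255 251 244 194 160 165 168 167 166 166 165 188 226 246 254 255 255 255 255 255
224 255 255 255 255 255 252 247 220 160 159 166 169 167 167 167 166 160 196 231 252 255 255 255 255 255
226 255 255 255 255 255 250 245 202 182 161 166 170 169 168 168 165 161 172 230 243 255 255 255 255 255
228 255 255 255 255 254 252 231 199 197 179 167 172 168 169 168 164 166 178 227 242 25
[... 565 characters left out ...]
 254 254 252 221 217 200 195 197 203 236 252 254 254 255 255 255 255 255 255
242 240 237 236 237 254 255 254 254 254 254 253 249 225 242 253 254 254 254 255 255 255 255 255 255 255
244 237 237 235 239 254 255 255 255 254 255 255 255 241 247 255 255 255 255 255 255 255 255 255 255 255
246 236 237 254 254 255 255 255 255 255 255 255 255 235 244 255 255 255 255 255 255 255 255 255 255 255
248 241 254 254 255 255 255 255 255 255 253 253 253 249 251 255 255 255 255 255 255 255 255 255 255 255
250 254 254 255 255 255 255 255 255 254 226 227 230 247 249 240 234 236 255 255 255 255 255 255 255 255
252 255 255 255 255 255 255 255 255 252 223 226 228 235 238 239 236 234 255 255 255 255 255 255 255 255
```

```bash
python3 - <<'E'
from h import *
s=arm.sense();R=Ro.from_rotvec(s["tool_rot"]).as_matrix();p=np.array(s["position"]);c=get_image("wrist")
H=wonz(c,318.3,230.3,.082);m=(R.T@(H-p))[:2];print("hole",H,"tool",m,"minus bias",m-[.00126,.0004],"units to move axis there",(m-[.00126,.0004]-[-.0042,-.0004])/.02)
E
```

```text
hole [ 0.51286229 -0.26152166  0.082     ] tool [-0.002138   -0.00042552] minus bias [-0.003398   -0.00082552] units to move axis there [ 0.04010005 -0.02127583]
```

servo_tool --deltas '[{"x": 0.03,"y": -0.02,"z": 0.9,"rx": 0,"ry": 0,"rz": 0,"claw": 0.1},{"x": 0,"y": 0,"z": 0.6,"rx": 0,"ry": 0,"rz": 0,"claw": 0.1},{"x": 0,"y": 0,"z": 0.6,"rx": 0,"ry": 0,"rz": 0,"claw": 0.1},{"x": 0,"y": 0,"z": 0.2,"rx": 0,"ry": 0,"rz": 0,"claw": 0.1},{"x": 0,"y": 0,"z": 0,"rx": 0,"ry": 0,"rz": 0,"claw": 0.1}]'

```text
clock: 27.82
position: [0.5103, -0.2605, 0.1632]
tool_rot: [-0.18, -3.136, -0.0]
contact_force: [0.1, -0.3, -2.0]
grip_width: 0.299
gripper_force: 62.4
```

servo_tool --deltas '[{"x": 0,"y": 0,"z": 0.9,"rx": 0,"ry": 0,"rz": 0,"claw": 0.1},{"x": 0,"y": 0,"z": 1,"rx": 0,"ry": 0,"rz": 0,"claw": 0.1},{"x": 0,"y": 0,"z": 0.8,"rx": 0,"ry": 0,"rz": 0,"claw": 0.1},{"x": 0,"y": 0,"z": 0.3,"rx": 0,"ry": 0,"rz": 0,"claw": 0.1},{"x": 0,"y": 0,"z": 0,"rx": 0,"ry": 0,"rz": 0,"claw": 0.1}]'

```text
clock: 28.45
position: [0.5103, -0.2606, 0.1033]
tool_rot: [-0.18, -3.136, -0.0]
contact_force: [0.0, 0.2, -1.9]
grip_width: 0.299
gripper_force: 62.4
```

servo_tool --deltas '[{"x": 0,"y": 0,"z": 0.1,"rx": 0,"ry": 0,"rz": 0,"claw": 0.1},{"x": 0,"y": 0,"z": 0.06,"rx": 0,"ry": 0,"rz": 0,"claw": 0.1},{"x": 0,"y": 0,"z": 0,"rx": 0,"ry": 0,"rz": 0,"claw": 0.1}]'

```text
clock: 28.82
position: [0.5103, -0.2607, 0.1003]
tool_rot: [0.18, 3.136, -0.0]
contact_force: [-0.8, -0.8, -2.7]
grip_width: 0.296
gripper_force: 62.4
```

servo_tool --deltas '[{"x": 0,"y": 0,"z": 0.04,"rx": 0,"ry": 0,"rz": 0,"claw": 0.1},{"x": 0,"y": 0,"z": 0.03,"rx": 0,"ry": 0,"rz": 0,"claw": 0.1},{"x": 0,"y": 0,"z": 0,"rx": 0,"ry": 0,"rz": 0,"claw": 0.1}]'

```text
clock: 29.2
position: [0.5104, -0.2607, 0.0992]
tool_rot: [0.18, 3.136, -0.0]
contact_force: [-1.7, 1.0, 5.8]
grip_width: 0.301
gripper_force: 63.1
```

Contact came at the same height as at the grasp, so the collar is on the block. I'll release and retreat upward.

servo_tool --deltas '[{"x": 0,"y": 0,"z": 0,"rx": 0,"ry": 0,"rz": 0,"claw": 0.45},{"x": 0,"y": 0,"z": 0,"rx": 0,"ry": 0,"rz": 0,"claw": 0.7},{"x": 0,"y": 0,"z": 0,"rx": 0,"ry": 0,"rz": 0,"claw": 0.7},{"x": 0,"y": 0,"z": -0.4,"rx": 0,"ry": 0,"rz": 0,"claw": 0.7},{"x": 0,"y": 0,"z": -1,"rx": 0,"ry": 0,"rz": 0,"claw": 0.7},{"x": 0,"y": 0,"z": -1,"rx": 0,"ry": 0,"rz": 0,"claw": 0.7},{"x": 0,"y": 0,"z": -1,"rx": 0,"ry": 0,"rz": 0,"claw": 0.7},{"x": 0,"y": 0,"z": -1,"rx": 0,"ry": 0,"rz": 0,"claw": 0.7},{"x": 0,"y": 0,"z": -1,"rx": 0,"ry": 0,"rz": 0,"claw": 0.7},{"x": 0,"y": 0,"z": -1,"rx": 0,"ry": 0,"rz": 0,"claw": 0.7},{"x": 0,"y": 0,"z": 0,"rx": 0,"ry": 0,"rz": 0,"claw": 0.7}]'

```text
clock: 30.58
position: [0.5111, -0.2612, 0.2284]
tool_rot: [0.18, 3.134, -0.003]
contact_force: [0.7, 0.2, -0.9]
grip_width: 0.7
gripper_force: 0.0
```

```bash
python3 - <<'E'
from h import *
s=arm.sense();print(s["clock"],np.round(s["contact_force"],1))
c=get_image("wrist");im=c["image"]
m=((im.max(2)<70)*255).astype(np.uint8)
n,l,st,ce=cv2.connectedComponentsWithStats(m)
q=wproj(c,[.515,-.2628,.146]);print("pred top hole",q,"coll",wproj(c,[.515,-.2628,.087]))
for i in range(1,n):
    if 60<st[i][4]<2000 and np.hypot(*(ce[i]-q))<40: print(st[i],ce[i],wonz(c,*ce[i],.146))
a=cv2.imread("pics/top0.png");t=get_image("top");b=t["image"];cv2.imwrite("pics/top9.png",b)
# screw height: side view head top centre before/after
for f in("pics/side0.png",None):
    d=cv2.imread(f) if f else get_image("side")["image"]
    sub=d[225:262,240:290].min(2).astype(float);w=np.clip(sub-120,0,None);yy,xx=np.mgrid[225:262,240:290];print("side screw",(w*xx).sum()/w.sum(),(w*yy).sum()/w.sum(),w.sum())
cs=get_image("side");print("side px per mm z",proj(cs,[.4862,.1134,.0564])-proj(cs,[.4862,.1134,.054]))
E
```

```text
30.575 [ 0.7  0.2 -0.9]
pred top hole [317.24877591 253.17953422] coll [317.67822584 226.78221071]
side screw 261.70885093167703 239.64557453416148 2576.0
side screw 261.7885068299576 240.55157795572305 2123.0
side px per mm z [-0.07636021 -0.89340129]
```

The side view confirms it: the screw head dropped 0.91 px, or 2.4 mm. Last check is that the driver stands upright and nothing else has moved.

```bash
python3 - <<'E'
from h import *
for n,roi in(("top",(190,345,420,520)),("side",(305,400,250,390))):
    a=cv2.imread(f"pics/{n}0.png");b=get_image(n)["image"]
    r0,r1,c0,c1=roi
    for im in(a,b):
        s=im[r0:r1,c0:c1].astype(int);g=(s.max(2)-s.min(2)<22)&(s.min(2)>95)
        k,l,st,ce=cv2.connectedComponentsWithStats(g.astype(np.uint8));print(n,[((ce[i]+[c0,r0]).round(1).tolist(),st[i].tolist()) for i in range(1,k) if st[i][4]>25])
w=get_image("wrist")["image"];show({"image":w},236,272,300,336)
b=get_image("top")["image"];a=cv2.imread("pics/top0.png")
for nm,(r0,r1,c0,c1) in dict(peg=(185,235,145,175),jar=(240,292,120,182),tin=(305,355,120,172),tree=(80,225,370,420)).items():
    print(nm,cv2.phaseCorrelate(a[r0:r1,c0:c1,2].astype(float),b[r0:r1,c0:c1,2].astype(float)))
E
```

```text
top [([481.4, 212.1], [55, 16, 14, 13, 88]), ([469.9, 220.5], [47, 28, 8, 6, 26]), ([479.1, 265.1], [51, 67, 18, 18, 155]), ([493.4, 323.0], [67, 127, 14, 13, 99])]
top [([481.4, 212.2], [55, 16, 14, 13, 88]), ([469.9, 220.5], [47, 28, 8, 6, 26]), ([515.0, 241.3], [93, 31, 7, 40, 43]), ([480.3, 248.8], [50, 54, 22, 9, 138]), ([477.6, 268.9], [51, 73, 15, 11, 94]), ([495.5, 319.5], [70, 127, 11, 7, 33])]
side [([315.4, 330.2], [58, 6, 18, 40, 432]), ([378.2, 350.3], [123, 25, 13, 46, 286]), ([263.2, 376.2], [6, 53, 14, 42, 291])]
side [([316.2, 331.7], [59, 6, 17, 39, 451]), ([378.1, 350.6], [123, 25, 13, 47, 295]), ([263.6, 377.6], [7, 54, 13, 41, 259])]
236 200 230 241 248 247 248 248 248 247 247 246 247 246 245 244 244 243 243 242 242 240 239 238 237 237 236 237 236 236 235 233 232 230 231 229 226
237 222 239 247 251 251 251 251 251 251 250 250 250 250 250 250 250 250 250 249 250 249 249 249 249 249 250 249 249 249 249 249 248 248 248 248 246
238 228 242 249 251 252 252 252 252 252 252 252 252 252 252 252 251 251 251 251 251 251 251 251 251 251 252 251 251 251 251 251 251 251 251 2
[... 4477 characters left out ...]
0 210 211 211 212 213 212 212 213 211 214 215 216 228 246 251 252 252 252 252 252 252 252 252 252 252 252 252 251 248
270 170 180 185 188 190 190 193 192 192 193 193 193 197 198 198 197 199 201 205 233 245 248 248 248 249 249 249 250 250 250 251 251 251 250 248 246
271 143 147 149 157 161 164 163 163 165 166 167 167 169 176 177 179 182 187 198 227 238 238 239 240 241 242 243 243 243 242 242 243 244 243 241 248
peg ((0.09302393364113293, -0.1645465341442005), 0.8049113829999892)
jar ((-0.049480223388655986, -0.0061265584808865015), 0.8740657551910642)
tin ((0.03868530262623082, 0.037671115247462694), 0.9281268657753599)
tree ((-0.025883344236756756, -0.052978415839305626), 0.8556589388816029)
```

```bash
python3 -c "
from plant import order
print(order.hand_in())"
```

```text
the job is handed in; nothing more can be done
None
```

The screw was driven fully home (about 2.4 rad clockwise, 2.4 mm, to the hard stop), the screwdriver is back upright in its stand, the tin, jar, peg and shoe tree have not moved, the button was not touched, and the job is handed in at about 31 s of the 69 s allowed.

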